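Hang a circuit board carrier on a swinging drop hook

TASK

Take the carrier with the green circuit board out of the parking rack and bring its window over the swinging yellow hook so that the frame's top rail, still above the hook's tip, pushes the shank gently back onto the rubber bumper; press lightly there, by feel, for a good second until the hook is still. Keep it lightly pressed there while you slide the rail all the way down to the bottom of the hook, pause, then ease it back to hanging plumb and let go, so that the board is left hanging practically still. Never push hard, touch the hook with nothing but the carrier, and leave the blue board and everything else where it is.

Things in the scene. Friction and masses are not known exactly. Their poses are not given: they have to be found in the camera images.
- carrier: Carrier to hang: flat upright aluminium frame, green circuit board, 0.12-0.19 kg, 10 mm thick (x), 190 wide (y), 133 tall (z); origin at the centre of its underside. From the bottom: solid panel with the board 0-55 mm, open window 55-123 mm high and 70 wide (y -35..35), flanked by 60 mm wide stiles, top rail 123-133 mm (10 x 10 mm section). Front and back are alike.
- carrier_rail (a point): Centre of the carrier's top rail, 128 mm above its origin; axes as the carrier's. Grip the carrier from above across its 10 mm thickness at a stile, near the top, about 72 mm from this point along y, firmly (40 N; it hangs off-centre): nearer the middle, the gripper would hit the hook.
- spare_carrier: The same carrier with a blue board, in the other groove of the rack, 70 mm away. Leave it. Both carriers have a stripe of their board's colour on top of the rail.
- rack: Fixed plastic parking rack, 124 x 210 x 38 mm, origin at the centre of its underside. Grooves along its y at x = -35 and +35 mm, 13.5 mm wide, floor 8 mm and ribs 34 mm above the table, each hold a carrier upright, panel down, axes along the rack's. Which carrier is in which groove varies. Lift a carrier straight up by 40 mm or more to free it.
- hanger: Fixed drop-hanger stand; origin under the hook's pivot, at table height; its -x looks to the robot. Base plate 12 mm high and post (30 mm square) stand to its +y side, post centred at y = 165 mm; an arm 22 mm wide, 300 to 322 mm high, runs from the post to y = -17 mm over the pivot, which is 290 mm high. Its -y side is free: come there with the gripper, holding the carrier's end on that side.
- hook_pivot (a point): Pivot of the hook (on the hook, 290 mm above the table); its axes are the hook's: z up along the shank (shank 15 mm off in x), x from the tip to the shank, y the pivot axis.
- hook: Yellow square J hook of 8 mm round bar, 0.25 kg, in the hanger's xz plane, open towards the robot. Origin at the pivot. Own frame, bar centre lines: shank at x = 15 mm from z = -30 down to -115 mm, floor from there to x = -19 mm, upturned tip at x = -19 mm up to z = -85 mm. Clear throat 26 mm. Swings freely about y, at first some 0.2 rad either way, and will not stop by itself in time.
- hook_seat (a point): On the hook: middle of the top face of its floor, hook frame (-2, 0, -111) mm. A seated rail has its centre 5 mm above this floor.
- swing (a joint): Hook angle against the bumper bracket, rad; grows as its lower end moves away from the robot (hanger +x). The shank meets the rubber bumper at 0.25. The bracket is set differently each time: the shank is plumb at -0.06..0.06; at rest the empty hook hangs 0.06 below that, loaded 0 to 0.05 below. Off the bumper the hook leans on the rail with under 1.5 N; light pressing is 3 to 8 N, and the bumper gives 1 mm at the rail for some 17 N.
- screw_jar: Amber jar of screws, 80 mm across, 110 mm tall; bystander, origin at its underside.
- hard_drive: Hard drive, 100 x 147 x 24 mm; bystander, origin at its underside.
- heat_sink: Aluminium heat sink, 80 x 80 x 40 mm; bystander, origin at its underside.
- tape_roll: Yellow tape roll, 90 mm across, 20 mm high; bystander, origin at its underside.
- screwdriver: Screwdriver with a red handle, lying; bystander, origin at its underside.

How it is judged:
By the outcome, as a careful person would: the job done as asked, in the order asked, and still so for the second after the job is handed in, with the robot touching nothing.
It also fails if it takes over 72 s, if anything falls off the work surface, if the arm or the gripper's body presses on something with over 40 N, if the wrist force passes 120 N, or if a joint passes its speed limit or range.

ROBOT

A 6-joint arm with a two-finger parallel gripper is mounted at the origin on the work surface. World frame = base frame: x ahead of the robot, y to its left, z up, the work surface at z = 0. Lengths are in mm, angles in rad, forces in N, time in s.
With the tool pointing down it reaches from about 350 to 775 mm from the base axis. Payload 7.3 kg.
Tool frame: the origin (TCP) lies on the centre line of the jaws, within the pads' length; the fingertips stand 22 mm ahead of it and the grasp point (between the pads) lies 3 mm ahead of it; x points along the fingers, z is the direction in which the jaws open and shut, and the axes are right-handed (so a half turn about x gives the same grasp; the last joint's range is limited). The gripper opens to 92 mm and grips with 3 to 60 N. Pads are 19 mm wide; open, the fingers measure 130 mm over their backs; the gripper's body (75 mm by 190 mm) begins 47 mm behind the grasp point.
Start: joints at [0.972, 0.342, 1.524, -0, 1.275, -0.146], TCP at [229.669, 472.121, 212.741] pointing down, gripper open.
Joint ranges: [-2.53, 2.53], [-0.77, 2.02], [0.04, 2.7], [-1, 4.14], [0.28, 2.66], [-3.11, 3.11]. Speed limits (rad/s): [2.57, 2.57, 3.14, 3.14, 3.14, 3.14].

INTERFACE

Orientations are given as [roll, pitch, yaw] about the fixed x, y, z axes, in that order (R = Rz(yaw) Ry(pitch) Rx(roll)).
In Python, from plant import readout, imaging, bot gives the robot as it stands.
- The arm moves only by the tool arm_command, never from a script. Its argument "plan" is a list of rows, each an object of numbers: "tx", "ty", "tz": the shift along the tool's x, y, z in cm; "wx", "wy", "wz": the turn, a rotation vector about the tool's x, y, z in rad; "jaw": the opening, from -1 (shut) to 1 (fully open). In form: [{"tx": .., "ty": .., "tz": .., "wx": .., "wy": .., "wz": .., "jaw": ..}, ...]. A call has 1 to 20 rows; each row shifts and turns the commanded pose from where the row before left it, along the tool's axes as they then stand; what a row does not reach is not made up. A row lasts 1/10 s, in which the tool goes at most 50 mm and 8.59 degrees, less where a joint would pass 70% of its speed; a pose out of reach is approached as far as the arm can. A call with a gripper value outside its range is refused whole. The fingers move at their own pace and stop on an object; the grip force is fixed at half the most. Time passes only in rows, so rows that do not move let the fingers close. It gives the time, the measured TCP pose, the force and the opening at its end, in the units of the state.
- readout.get_obs(): the state, without advancing time (a new reading comes with each control period).
- imaging.capture(name): name is "scene" or "side" or "wrist"; returns the picture (384x512x3 uint8, blue, green, red); there is no depth.
- imaging.get_calibration(name): a dict with "fx", "fy", "cx", "cy" (pixels), "position" and "rotation" of the camera in the world; the wrist camera has in their place "mount" (4x4, takes a point from camera to tool coordinates, whose origin is the TCP and whose axes are the tool frame's). Camera axes: x right, y up, looking along -z (the intrinsics and any distortion apply to the point x, -y, -z); pixel columns grow to the right and rows downward; lengths in mm; the calibration is good to about 2 mm. A picture is of the moment at which its call begins: read the wrist's pose just before it. get_calibration takes no time and is no camera call.
- bot.close_job(): hands the job in, once; it reports no verdict.
The state is a dict: "time": time; "joint_positions": joint angles; "dq": joint speeds; "tau": joint torques, N m; "tool_pos": TCP position; "tcp_rot": TCP orientation; "contact_force": force on the tool from outside, world axes, zero at the start; "moment": the same for the moment, N m; "grip_width": finger opening in mm.
Only numpy, scipy, OpenCV 4.12 (cv2) and the standard library are available. Lean on these libraries where they do the work, as an engineer would, in place of code of your own. Each camera call takes 0.05 s, during which the arm holds its last target.

## Working session

There is one attempt and no reset: what is moved stays moved. The work goes in short steps, Python scripts to look and compute and a tool call to move; the robot and the scene stay as the last step left them, time stands still between calls to the robot, and variables do not carry over. Pictures are saved under pics/ and viewed, and the job is handed in when it is done.

Besides the shell and the picture viewer there is one more tool, called after ">>>" in YAML: its name, and indented under it one key for each argument. arm_command: Moves the arm, as the interface text tells. Its arguments: {"type":"object","properties":{"plan":{"type":"array"}},"required":["plan"]}

```bash
ls; mkdir -p pics; python3 - <<'E'
from plant import readout, imaging, bot
import cv2
o=readout.get_obs(); print(o)
for n in ["scene","side","wrist"]:
    im=imaging.capture(n); cv2.imwrite(f"pics/a_{n}.png",im); print(n,imaging.get_calibration(n))
print(readout.get_obs()["time"])
E
```

```text
pics
{'time': 0.0, 'joint_positions': array([ 9.72002747e-01,  3.42718280e-01,  1.52503494e+00, -1.96717058e-05,
        1.27539878e+00, -1.46039580e-01]), 'dq': array([ 1.01938542e-03,  9.27168165e-04, -3.48435326e-05, -1.68693754e-04,
        2.55666442e-03, -5.33126882e-04]), 'tau': array([ 5.39196208e-04, -4.31237841e+01, -2.44216526e+01,  7.16839987e-02,
        5.60571975e-02, -1.27348708e-04]), 'tool_pos': array([229.41246837, 471.7358014 , 212.0410365 ]), 'tcp_rot': array([ 3.00761573,  1.56923687, -2.15752151]), 'contact_force': array([ 0.79779814, -0.22479543, -0.26474771]), 'moment': array([ 0.0096708 , -0.04520249,  0.02373126]), 'grip_width': 91.94364519819665}
scene {'fx': 365.4363634591618, 'fy': 365.4363634591618, 'cx': 260.6302656108089, 'cy': 190.77822207145377, 'position': array([964.59547215, 382.92923466, 796.05004592]), 'rotation': array([ 6.67312355e-01, -7.03288997e-04,  2.25148330e+00])}
side {'fx': 436.13593848973596, 'fy': 436.13593848973596, 'cx': 252.81548100254142, 'cy': 189.2067594585931, 'position': array([  40.26666529, -530.9839078 ,  852.38000054]), 'rotation': array([ 0.88366756, -0.01046089, -0.69977182])}
wrist {'fx': 289.80260258975375, 'fy': 289.80260258975375, 'cx': 257.45755523107437, 'cy': 192.3332370668327, 'mount': array([[-1.66077107e-03,  3.07375551e-01, -9.51586839e-01,
        -1.72718500e+02],
       [-5.05509520e-04,  9.51587772e-01,  3.07376734e-01,
         8.53040006e+01],
       [ 9.99998493e-01,  9.91518595e-04, -1.42498818e-03,
        -4.10002423e-03],
       [ 0.00000000e+00,  0.00000000e+00,  0.00000000e+00,
         1.00000000e+00]])}
0.15
```

```bash
cat > h.py <<'E'
import numpy as np, cv2
from scipy.spatial.transform import Rotation as R
from scipy.optimize import least_squares
def rot(r): return R.from_euler('xyz',r).as_matrix()
def cams():
    from plant import imaging
    d={}
    for n in ["scene","side"]:
        c=imaging.get_calibration(n); d[n]=(c,rot(c["rotation"]),np.array(c["position"]))
    return d
def wristcam(o):
    from plant import imaging
    c=imaging.get_calibration("wrist"); M=c["mount"]; Rt=rot(o["tcp_rot"])
    return (c,Rt@M[:3,:3],Rt@M[:3,3]+o["tool_pos"])
def proj(cam,p):
    c,Rm,t=cam; q=(np.atleast_2d(p)-t)@Rm
    return np.stack([c["cx"]+c["fx"]*q[:,0]/-q[:,2], c["cy"]+c["fy"]*(-q[:,1])/-q[:,2]],1)
def ray(cam,uv):
    c,Rm,t=cam; d=Rm@np.array([(uv[0]-c["cx"])/c["fx"],-(uv[1]-c["cy"])/c["fy"],-1]); return t,d/np.linalg.norm(d)
def onz(cam,uv,z):
    t,d=ray(cam,uv); return t+d*(z-t[2])/d[2]
def tri(obs):
    A=np.zeros((3,3));b=np.zeros(3)
    for cam,uv in obs:
        t,d=ray(cam,uv);P=np.eye(3)-np.outer(d,d);A+=P;b+=P@t
    p=np.linalg.solve(A,b)
    return p,[np.round(proj(cam,p)[0]-uv,1) for cam,uv in obs]
def crop(src,dst,x0,y0,x1,y1,s):
    im=cv2.imread(src)[y0:y1,x0:x1]; cv2.imwrite(dst,cv2.resize(im,None,fx=s,fy=s,interpolation=cv2.INTER_CUBIC))
E
python3 - <<'E'
from h import *
crop("pics/a_scene.png","pics/b1.png",150,110,250,210,6)
crop("pics/a_side.png","pics/b2.png",260,240,380,360,5)
crop("pics/a_scene.png","pics/b3.png",290,140,440,330,3)
crop("pics/a_side.png","pics/b4.png",140,90,260,220,4)
E
python3 - <<'E'
from h import *
np.set_printoptions(precision=1,suppress=True)
C=cams();S,D=C["scene"],C["side"]
a=lambda p:np.array([150+p[0]/6,110+p[1]/6]); b=lambda p:np.array([260+p[0]/5,240+p[1]/5])
for n,p,q in [("e1",(68,103),(553,307)),("e2",(345,318),(245,27)),("s1",(113,141),(490,250)),("s2",(285,275),(295,70)),
  ("bl1",(192,30),(428,393)),("bl2",(475,228),(120,92))]:
    print(n,*tri([(S,a(p)),(D,b(q))]), onz(S,a(p),141),onz(D,b(q),141))
a=lambda p:np.array([290+p[0]/3,140+p[1]/3]); b=lambda p:np.array([140+p[0]/4,90+p[1]/4])
print("base scene"); 
for p in [(212,325),(347,383),(285,565),(142,490)]: print(onz(S,a(p),12))
print("base side"); 
for p in [(50,440),(205,345),(300,402),(148,507)]: print(onz(D,b(p),12))
print("posttop scene")
for p in [(372,143),(418,158),(405,190),(345,180)]: print(onz(S,a(p),322))
print("arm end top"); print(onz(S,a((88,38)),322),onz(S,a((75,62)),322)); print(onz(D,b((338,153)),322),onz(D,b((308,170)),322))
print("posttop side")
for p in [(85,62),(118,45),(150,60),(120,76)]: print(onz(D,b(p),322))
E
```

```text
e1 [ 560.9 -283.7  138.3] [array([-0.3, -0. ]), array([-0.4,  0. ])] [ 562.2 -280.2  141. ] [ 559.5 -285.1  141. ]
e2 [576.1 -99.6 137. ] [array([-0.5,  0. ]), array([-0.5, -0. ])] [577.7 -95.7 141. ] [ 574.1 -102.8  141. ]
s1 [ 564.3 -250.   137.7] [array([-0.1, -0. ]), array([-0.1,  0. ])] [ 566.2 -246.6  141. ] [ 562.1 -251.4  141. ]
s2 [ 574.5 -133.4  138.6] [array([0.1, 0. ]), array([ 0.1, -0. ])] [ 576.  -131.6  141. ] [ 572.5 -134.6  141. ]
bl1 [ 492.3 -277.7  138.1] [array([-0.4, -0. ]), array([-0.6,  0. ])] [ 493.8 -273.6  141. ] [ 491.5 -279.4  141. ]
bl2 [505.6 -92.3 138.1] [array([-0.6,  0. ]), array([-0.7, -0. ])] [506.6 -89.1 141. ] [504.8 -95.2 141. ]
base scene
[469.5 295.5  12. ]
[448.4 403.   12. ]
[605.9 430.4  12. ]
[622.8 323.8  12. ]
base side
[446.6 395.6  12. ]
[598.3 418.8  12. ]
[614.3 314.7  12. ]
[463.1 288.7  12. ]
posttop scene
[508.4 342.1 322. ]
[502.4 366.3 322. ]
[527.6 369.7 322. ]
[541.6 341.8 322. ]
arm end top
[539.7 175.2 322. ] [561.  180.1 322. ]
[553.1 171.1 322. ] [528.8 167.2 322. ]
posttop side
[496.2 356.2 322. ]
[523.8 362.3 322. ]
[528.9 333.  322. ]
[503.7 327.3 322. ]
```

```bash
cat >> h.py <<'E'
def Rtool(yaw):
    # tool x down, y = -carrierY, z=-carrierX
    X=np.array([np.cos(yaw),np.sin(yaw),0]);Y=np.array([-np.sin(yaw),np.cos(yaw),0])
    return np.stack([[0,0,-1],-Y,-X],1)
def delta(o,p,yaw):
    Rc=rot(o["tcp_rot"]);Rn=Rtool(yaw)
    return Rc.T@(np.array(p)-o["tool_pos"])/10, R.from_matrix(Rc.T@Rn).as_rotvec()
E
python3 - <<'E'
from h import *
from plant import readout
np.set_printoptions(precision=4,suppress=True)
o=readout.get_obs(); print(rot(o["tcp_rot"])); print(delta(o,[562.6,-263.4,250],-0.08))
S,D=cams()["scene"],cams()["side"]
E
```

```text
[[-0.0006 -0.8992  0.4375]
 [-0.0009  0.4375  0.8992]
 [-1.      0.0002 -0.0011]]
(array([ -3.7326, -62.1208, -51.5468]), array([-1.9436, -0.0006, -0.0012]))
```

```bash
python3 - <<'E'
from h import *
crop("pics/a_side.png","pics/c1.png",0,0,120,190,3)
crop("pics/a_scene.png","pics/c2.png",412,0,512,160,4)
o=__import__("plant").readout.get_obs(); w=wristcam(o); print(w[2])
C=cams(); print(proj(C["side"],w[2]),proj(C["side"],o["tool_pos"]),proj(C["scene"],w[2]))
E
```

```text
[152.88414369 509.33541423 384.93141552]
[[-13.55378764 101.34361976]] [[ 49.63627771 159.95778773]] [[595.45848026  92.70574899]]
```

```bash
cat >> h.py <<'E'
def Rtool(yaw):
    X=np.array([np.cos(yaw),np.sin(yaw),0]);Y=np.array([-np.sin(yaw),np.cos(yaw),0])
    return np.stack([[0,0,-1],Y,X],1)
E
python3 - <<'E'
from h import *
from plant import readout
np.set_printoptions(precision=4,suppress=True)
o=readout.get_obs(); print(delta(o,[450,170,400],0.166))
E
```

```text
(array([-18.766 , -33.0322, -17.5175]), array([ 0.952 , -0.0011,  0.0004]))
```

>>> arm_command:
  plan:
    - {"tx":-2.7,"wx":0.136,"jaw":-0.1}
    - {"tx":-2.7,"wx":0.136,"jaw":-0.1}
    - {"tx":-2.7,"wx":0.136,"jaw":-0.1}
    - {"tx":-2.7,"wx":0.136,"jaw":-0.1}
    - {"tx":-2.7,"wx":0.136,"jaw":-0.1}
    - {"tx":-2.7,"wx":0.136,"jaw":-0.1}
    - {"tx":-2.6,"wx":0.136,"jaw":-0.1}

```text
invalid input at $.plan[0]: expected keys tx, ty, tz, wx, wy, wz, jaw
```

```bash
python3 - <<'E'
from h import *
from plant import readout
np.set_printoptions(precision=4,suppress=True)
o=readout.get_obs(); print(o["time"],o["tool_pos"],o["joint_positions"],delta(o,[450,170,400],0.166))
E
```

```text
0.15 [229.4812 471.857  212.1984] [ 0.972   0.3426  1.5248  0.      1.2754 -0.146 ] (array([-18.766 , -33.0322, -17.5175]), array([ 0.952 , -0.0011,  0.0004]))
```

>>> arm_command:
  plan:
    - {"tx":-2.7,"ty":0,"tz":0,"wx":0.136,"wy":0,"wz":0,"jaw":-0.1}
    - {"tx":-2.7,"ty":0,"tz":0,"wx":0.136,"wy":0,"wz":0,"jaw":-0.1}
    - {"tx":-2.7,"ty":0,"tz":0,"wx":0.136,"wy":0,"wz":0,"jaw":-0.1}
    - {"tx":-2.7,"ty":0,"tz":0,"wx":0.136,"wy":0,"wz":0,"jaw":-0.1}
    - {"tx":-2.7,"ty":0,"tz":0,"wx":0.136,"wy":0,"wz":0,"jaw":-0.1}
    - {"tx":-2.7,"ty":0,"tz":0,"wx":0.136,"wy":0,"wz":0,"jaw":-0.1}
    - {"tx":-2.6,"ty":0,"tz":0,"wx":0.136,"wy":0,"wz":0,"jaw":-0.1}

```text
time: 0.85
tool_pos: [229.5, 471.9, 401.7]
tcp_rot: [-2.525, 1.571, -2.364]
contact_force: [1.0, -0.1, 0.8]
grip_width: 42.6
```

```bash
python3 - <<'E'
from h import *
from plant import readout
np.set_printoptions(precision=4,suppress=True)
o=readout.get_obs(); print(o["time"],o["tool_pos"],o["joint_positions"],delta(o,[450,170,400],0.166))
E
```

```text
0.85 [229.5124 471.9229 401.7347] [0.972  0.2752 1.1116 0.     1.755  0.8116] (array([  0.1744, -33.3266,  16.9428]), array([-0.0056, -0.0001,  0.0001]))
```

>>> arm_command:
  plan:
    - {"tx":0,"ty":-4.2,"tz":2.1,"wx":0,"wy":0,"wz":0,"jaw":-0.1}
    - {"tx":0,"ty":-4.2,"tz":2.1,"wx":0,"wy":0,"wz":0,"jaw":-0.1}
    - {"tx":0,"ty":-4.2,"tz":2.1,"wx":0,"wy":0,"wz":0,"jaw":-0.1}
    - {"tx":0,"ty":-4.2,"tz":2.1,"wx":0,"wy":0,"wz":0,"jaw":-0.1}
    - {"tx":0,"ty":-4.2,"tz":2.1,"wx":0,"wy":0,"wz":0,"jaw":-0.1}
    - {"tx":0,"ty":-4.2,"tz":2.1,"wx":0,"wy":0,"wz":0,"jaw":-0.1}
    - {"tx":0,"ty":-4.2,"tz":2.1,"wx":0,"wy":0,"wz":0,"jaw":-0.1}
    - {"tx":0,"ty":-4.0,"tz":2.2,"wx":0,"wy":0,"wz":0,"jaw":-0.1}
    - {"tx":0,"ty":0,"tz":0,"wx":0,"wy":0,"wz":0,"jaw":-0.1}

```text
time: 1.75
tool_pos: [454.1, 166.5, 399.5]
tcp_rot: [-2.284, 1.569, -2.125]
contact_force: [-1.2, 0.2, -0.8]
grip_width: 41.2
```

```bash
python3 - <<'E'
from h import *
from plant import readout,imaging
import pickle
o=readout.get_obs(); im=imaging.capture("wrist"); cv2.imwrite("pics/w1.png",im); pickle.dump(o,open("w1.pkl","wb"))
s=imaging.capture("scene"); cv2.imwrite("pics/w1s.png",s)
print(o["time"],o["tool_pos"],o["dq"])
E
```

```text
1.75 [454.05850219 166.52860931 399.53545442] [ 0.08526376 -0.02771924  0.02241336  0.04500347  0.01900287  0.07680607]
```

```bash
python3 - <<'E'
from h import *
crop("pics/w1.png","pics/w1c.png",300,100,430,210,6)
crop("pics/w1.png","pics/w1d.png",260,0,410,110,5)
E
python3 - <<'E'
from h import *
import pickle
np.set_printoptions(precision=1,suppress=True)
o=pickle.load(open("w1.pkl","rb")); w=wristcam(o); print(w[2])
g=lambda u:onz(w,u,322)[:2]
e1,e2=g((350,200.8)),g((372.3,200.8)); a1,a2=g((358.7,100)),g((383.3,100)); b1,b2=g((367,0)),g((394.4,0))
print(e1,e2,np.linalg.norm(e2-e1)); 
for p,q in [(e1,a1),(e2,a2),(e1,b1),(e2,b2)]:
    d=q-p; print(q,np.arctan2(-d[0],d[1]))
m=(e1+e2)/2; 
for y in (.163,.17,.18): print(m+17*np.array([-np.sin(y),np.cos(y)]))
# base plate
d=lambda p:onz(w,(260+p[0]/5,p[1]/5),12)[:2]
P=[d((85,25)),d((82,370)),d((465,360)),d((212,255)),d((290,255))]; print(P); v=P[2]-P[1]; print(np.arctan2(v[1],v[0])); v=P[0]-P[1];print(np.arctan2(-v[0],v[1]))
S=cams()["scene"];D=cams()["side"]
A=lambda p:np.array([290+p[0]/3,140+p[1]/3]); B=lambda p:np.array([140+p[0]/4,90+p[1]/4])
print(tri([(w,(350,200.8)),(S,A((88,38))),(D,B((308,170)))]))
print(tri([(w,(372.3,200.8)),(S,A((75,62))),(D,B((338,153)))]))
print(tri([(w,(372.3,200.8)),(D,B((338,153)))]))
E
```

```text
[439.5 250.2 572.1]
[537.2 175.7] [557.3 179. ] 20.41207477293578
[521.8 262.3] 0.1759204773029739
[541.7 265.5] 0.17808964097777044
[509.1 332.3] 0.17747312363958653
[529.3 335.6] 0.17721099230191045
[544.5 194.1]
[544.4 194.1]
[544.2 194.1]
[array([448. , 403.1]), array([466.2, 297. ]), array([601., 322.]), array([504.5, 341.1]), array([531.5, 345.5])]
0.1832260627286272
0.1697615908801518
(array([536.3, 174.3, 317.5]), [array([-2.8, -0.4]), array([0.3, 0.4]), array([ 0.9, -0.7])])
(array([558.2, 178. , 317.8]), [array([-1. , -0.4]), array([-0.4,  0.2]), array([ 0. , -0.4])])
(array([558.9, 177.8, 317.1]), [array([-0.7, -0.4]), array([ 0.3, -0.2])])
```

```bash
python3 - <<'E'
from h import *
from plant import readout
np.set_printoptions(precision=4,suppress=True)
o=readout.get_obs(); print(o["time"],o["tool_pos"],delta(o,[563,-257.5,260],-0.08))
E
```

```text
1.85 [451.7643 169.964  400.2009] (array([ 13.9959, -43.9931,   4.034 ]), array([ 0.2435, -0.0014, -0.0003]))
```

>>> arm_command:
  plan:
    - {"tx":1.4,"ty":-4.4,"tz":0.4,"wx":0,"wy":0,"wz":0,"jaw":-0.1}
    - {"tx":1.4,"ty":-4.4,"tz":0.4,"wx":0,"wy":0,"wz":0,"jaw":-0.1}
    - {"tx":1.4,"ty":-4.4,"tz":0.4,"wx":0,"wy":0,"wz":0,"jaw":-0.1}
    - {"tx":1.4,"ty":-4.4,"tz":0.4,"wx":0,"wy":0,"wz":0,"jaw":-0.1}
    - {"tx":1.4,"ty":-4.4,"tz":0.4,"wx":0,"wy":0,"wz":0,"jaw":-0.1}
    - {"tx":1.4,"ty":-4.4,"tz":0.4,"wx":0,"wy":0,"wz":0,"jaw":-0.1}
    - {"tx":1.4,"ty":-4.4,"tz":0.4,"wx":0,"wy":0,"wz":0,"jaw":-0.1}
    - {"tx":1.4,"ty":-4.4,"tz":0.4,"wx":0,"wy":0,"wz":0,"jaw":-0.1}
    - {"tx":1.4,"ty":-4.4,"tz":0.4,"wx":0,"wy":0,"wz":0,"jaw":-0.1}
    - {"tx":1.4,"ty":-4.4,"tz":0.4,"wx":0,"wy":0,"wz":0,"jaw":-0.1}
    - {"tx":0,"ty":0,"tz":0,"wx":0.122,"wy":0,"wz":0,"jaw":-0.1}
    - {"tx":0,"ty":0,"tz":0,"wx":0.122,"wy":0,"wz":0,"jaw":-0.1}
    - {"tx":0,"ty":0,"tz":0,"wx":0,"wy":0,"wz":0,"jaw":-0.1}
    - {"tx":0,"ty":0,"tz":0,"wx":0,"wy":0,"wz":0,"jaw":-0.1}

```text
time: 3.25
tool_pos: [564.1, -255.2, 261.0]
tcp_rot: [0.593, 1.57, 0.52]
contact_force: [-0.3, 1.3, 0.2]
grip_width: 41.4
```

```bash
python3 - <<'E'
from h import *
from plant import readout,imaging
import pickle
o=readout.get_obs(); im=imaging.capture("wrist"); cv2.imwrite("pics/w2.png",im); pickle.dump(o,open("w2.pkl","wb"))
print(o["time"],o["tool_pos"],o["joint_positions"])
E
```

```text
3.25 [ 564.13408917 -255.21515371  260.96306864] [-5.48717807e-01  4.92907531e-01  1.15551767e+00  3.04299843e-04
  1.49300081e+00 -4.75871100e-01]
```

```bash
python3 - <<'E'
from h import *
import pickle
np.set_printoptions(precision=4,suppress=True)
crop("pics/w2.png","pics/w2c.png",170,0,300,215,3.7)
E
python3 - <<'E'
from h import *
import pickle
from plant import readout
np.set_printoptions(precision=4,suppress=True)
o=pickle.load(open("w2.pkl","rb")); w=wristcam(o)
g=lambda x,y:(170+x/3.7,y/3.7)
a,b=g(338.5,27),g(325.5,774)
A,B=onz(w,a,141),onz(w,b,141); d=A-B; print(A,B,np.linalg.norm(d),np.arctan2(-d[0],d[1]),(A+B)/2)
C=cams();S=C["scene"];D=C["side"]
fa=lambda p:np.array([150+p[0]/6,110+p[1]/6]); fb=lambda p:np.array([260+p[0]/5,240+p[1]/5])
print(tri([(w,a),(S,fa((345,318))),(D,fb((245,27)))])); print(tri([(w,b),(S,fa((68,103))),(D,fb((553,307)))]))
o=readout.get_obs(); print(o["tool_pos"])
yaw=np.arctan2(-d[0],d[1]); c=(A+B)/2; c[2]=120
t=c-67*np.array([-np.sin(yaw),np.cos(yaw),0]); print(t,delta(o,t,yaw))
E
```

```text
[578.2031 -94.4508 141.    ] [ 561.2764 -283.9378  141.    ] 190.24147377944215 -0.08909246936869489 [ 569.7398 -189.1943  141.    ]
(array([577.4112, -97.0562, 137.9919]), [array([-0.7,  4.4]), array([-0.2,  0.5]), array([-0.9, -1.2])])
(array([ 560.9161, -284.12  ,  138.4225]), [array([-0.3, -0.7]), array([-0.4, -0.1]), array([-0.2,  0.1])])
[ 564.0582 -255.3906  261.0551]
[ 563.7785 -255.9286  120.    ] (array([14.1055, -0.0563, -0.0297]), array([ 0.0158,  0.0004, -0.    ]))
```

>>> arm_command:
  plan:
    - {"tx":2,"ty":0,"tz":0,"wx":0.016,"wy":0,"wz":0,"jaw":-0.1}
    - {"tx":2,"ty":0,"tz":0,"wx":0,"wy":0,"wz":0,"jaw":-0.1}
    - {"tx":2,"ty":0,"tz":0,"wx":0,"wy":0,"wz":0,"jaw":-0.1}
    - {"tx":2,"ty":0,"tz":0,"wx":0,"wy":0,"wz":0,"jaw":-0.1}
    - {"tx":2,"ty":0,"tz":0,"wx":0,"wy":0,"wz":0,"jaw":-0.1}
    - {"tx":2,"ty":0,"tz":0,"wx":0,"wy":0,"wz":0,"jaw":-0.1}
    - {"tx":1.6,"ty":0,"tz":0,"wx":0,"wy":0,"wz":0,"jaw":-0.1}
    - {"tx":0,"ty":0,"tz":0,"wx":0,"wy":0,"wz":0,"jaw":-0.1}
    - {"tx":0,"ty":0,"tz":0,"wx":0,"wy":0,"wz":0,"jaw":-0.1}

```text
time: 4.2
tool_pos: [564.0, -256.3, 125.3]
tcp_rot: [-0.256, 1.57, -0.348]
contact_force: [-0.2, 0.0, 0.5]
grip_width: 41.4
```

```bash
python3 - <<'E'
from h import *
from plant import readout,imaging
np.set_printoptions(precision=3,suppress=True)
o=readout.get_obs(); im=imaging.capture("wrist"); im2=imaging.capture("side");cv2.imwrite("pics/w3.png",np.hstack([im[:,100:420],cv2.resize(im2[220:370,240:400],None,fx=2.56,fy=2.56)]))
print(o["time"],o["tool_pos"],o["contact_force"],o["moment"],delta(o,[563.8,-255.9,125],-0.089))
E
```

```text
4.2 [ 564.048 -256.298  125.341] [-0.151  0.017  0.451] [-0.072  0.088  0.006] (array([ 0.034,  0.037, -0.028]), array([-0.003,  0.001,  0.   ]))
```

>>> arm_command:
  plan:
    - {"tx":0,"ty":0,"tz":0,"wx":0,"wy":0,"wz":0,"jaw":-1}
    - {"tx":0,"ty":0,"tz":0,"wx":0,"wy":0,"wz":0,"jaw":-1}
    - {"tx":0,"ty":0,"tz":0,"wx":0,"wy":0,"wz":0,"jaw":-1}
    - {"tx":0,"ty":0,"tz":0,"wx":0,"wy":0,"wz":0,"jaw":-1}
    - {"tx":0,"ty":0,"tz":0,"wx":0,"wy":0,"wz":0,"jaw":-1}
    - {"tx":0,"ty":0,"tz":0,"wx":0,"wy":0,"wz":0,"jaw":-1}

```text
time: 4.9
tool_pos: [563.8, -256.8, 124.8]
tcp_rot: [0.046, 1.571, -0.048]
contact_force: [-0.2, -0.1, 1.2]
grip_width: 9.1
```

```bash
python3 - <<'E'
from h import *
from plant import readout,imaging
np.set_printoptions(precision=3,suppress=True)
o=readout.get_obs()
print(o["time"],o["tool_pos"],o["contact_force"],o["moment"],o["grip_width"])
E
```

```text
4.9 [ 563.766 -256.753  124.802] [-0.162 -0.114  1.216] [-0.036  0.049  0.029] 9.109170140837747
```

>>> arm_command:
  plan:
    - {"tx":-0.5,"ty":0,"tz":0,"wx":0,"wy":0,"wz":0,"jaw":-1}
    - {"tx":-1,"ty":0,"tz":0,"wx":0,"wy":0,"wz":0,"jaw":-1}
    - {"tx":-1.2,"ty":0,"tz":0,"wx":0,"wy":0,"wz":0,"jaw":-1}
    - {"tx":-1.2,"ty":0,"tz":0,"wx":0,"wy":0,"wz":0,"jaw":-1}
    - {"tx":-1.2,"ty":0,"tz":0,"wx":0,"wy":0,"wz":0,"jaw":-1}
    - {"tx":-1.2,"ty":0,"tz":0,"wx":0,"wy":0,"wz":0,"jaw":-1}
    - {"tx":-1.2,"ty":0,"tz":0,"wx":0,"wy":0,"wz":0,"jaw":-1}
    - {"tx":-1.2,"ty":0,"tz":0,"wx":0,"wy":0,"wz":0,"jaw":-1}
    - {"tx":-0.9,"ty":0,"tz":0,"wx":0,"wy":0,"wz":0,"jaw":-1}
    - {"tx":0,"ty":0,"tz":0,"wx":0,"wy":0,"wz":0,"jaw":-1}
    - {"tx":0,"ty":0,"tz":0,"wx":0,"wy":0,"wz":0,"jaw":-1}

```text
time: 6.0
tool_pos: [563.6, -256.7, 220.6]
tcp_rot: [2.457, 1.571, 2.363]
contact_force: [0.1, -0.2, -3.3]
grip_width: 8.5
```

```bash
python3 - <<'E'
from h import *
from plant import readout,imaging
np.set_printoptions(precision=3,suppress=True)
o=readout.get_obs()
im=imaging.capture("scene"); im2=imaging.capture("side");cv2.imwrite("pics/w4.png",np.hstack([cv2.resize(im[60:220,120:280],None,fx=2.5,fy=2.5),cv2.resize(im2[180:370,210:400],None,fx=2.1,fy=2.1)[:399] if 0 else cv2.resize(im2[180:340,230:390],None,fx=2.5,fy=2.5)]))
print(o["time"],o["tool_pos"],o["contact_force"],o["moment"],o["grip_width"],o["joint_positions"])
print(delta(o,[455,110,221],0.176))
E
```

```text
6.0 [ 563.594 -256.68   220.553] [ 0.142 -0.227 -3.32 ] [-0.251  0.134  0.006] 8.498342599272958 [-0.551  0.514  1.23   0.     1.398 -0.457]
(array([ -0.038,  35.487, -14.253]), array([-0.27, -0.  , -0.  ]))
```

>>> arm_command:
  plan:
    - {"tx":0,"ty":2.2,"tz":0,"wx":0,"wy":0,"wz":0,"jaw":-1}
    - {"tx":0,"ty":4.4,"tz":0,"wx":0,"wy":0,"wz":0,"jaw":-1}
    - {"tx":0,"ty":4.4,"tz":0,"wx":0,"wy":0,"wz":0,"jaw":-1}
    - {"tx":0,"ty":4.4,"tz":0,"wx":0,"wy":0,"wz":0,"jaw":-1}
    - {"tx":0,"ty":4.4,"tz":0,"wx":0,"wy":0,"wz":0,"jaw":-1}
    - {"tx":0,"ty":2.2,"tz":0,"wx":0,"wy":0,"wz":0,"jaw":-1}
    - {"tx":0,"ty":1.8,"tz":-2,"wx":0,"wy":0,"wz":0,"jaw":-1}
    - {"tx":0,"ty":2,"tz":-3.5,"wx":0,"wy":0,"wz":0,"jaw":-1}
    - {"tx":0,"ty":2,"tz":-3.5,"wx":0,"wy":0,"wz":0,"jaw":-1}
    - {"tx":0,"ty":2.7,"tz":-3.2,"wx":0,"wy":0,"wz":0,"jaw":-1}
    - {"tx":0,"ty":3,"tz":-2,"wx":0,"wy":0,"wz":0,"jaw":-1}
    - {"tx":0,"ty":2,"tz":0,"wx":-0.09,"wy":0,"wz":0,"jaw":-1}
    - {"tx":0,"ty":0,"tz":0,"wx":-0.09,"wy":0,"wz":0,"jaw":-1}
    - {"tx":0,"ty":0,"tz":0,"wx":-0.09,"wy":0,"wz":0,"jaw":-1}
    - {"tx":0,"ty":0,"tz":0,"wx":0,"wy":0,"wz":0,"jaw":-1}
    - {"tx":0,"ty":0,"tz":0,"wx":0,"wy":0,"wz":0,"jaw":-1}
    - {"tx":0,"ty":0,"tz":0,"wx":0,"wy":0,"wz":0,"jaw":-1}

```text
time: 7.8
tool_pos: [455.6, 109.9, 220.6]
tcp_rot: [2.29, 1.571, 2.464]
contact_force: [-0.3, 0.0, -0.4]
grip_width: 0.4
```

```bash
python3 - <<'E'
from h import *
from plant import readout,imaging
import pickle
np.set_printoptions(precision=3,suppress=True)
F=[];O=readout.get_obs();pickle.dump(O,open("w5.pkl","wb"))
for n in ["wrist","scene","side"]:
    F.append(np.r_[readout.get_obs()["contact_force"],readout.get_obs()["moment"]])
    cv2.imwrite(f"pics/w5_{n}.png",imaging.capture(n))
o=readout.get_obs()
print(o["time"],o["tool_pos"],o["grip_width"],o["joint_positions"]); print(np.array(F))
print(delta(o,[455,110,221],0.176))
crop("pics/w5_scene.png","pics/w5sc.png",280,110,430,240,4)
crop("pics/w5_side.png","pics/w5sd.png",120,90,270,240,4)
E
```

```text
7.95 [455.651 109.923 220.671] 0.5555553122868534 [ 0.073  0.232  1.657  0.     1.253 -0.102]
[[-0.348  0.018 -0.399 -0.02   0.048  0.015]
 [ 0.636 -0.528 -0.258 -0.073  0.055 -0.012]
 [ 0.542  0.349  0.04  -0.079  0.082 -0.006]]
(array([-0.033,  0.019, -0.063]), array([-0.001, -0.   , -0.   ]))
```

```bash
python3 - <<'E'
from h import *
import pickle
crop("pics/w5_wrist.png","pics/w5wc.png",255,95,430,235,4.5)
cv2.imwrite("pics/x.png",cv2.imread("pics/w5_scene.png"))
E
python3 - <<'E'
from h import *
import pickle
np.set_printoptions(precision=3,suppress=True)
o=pickle.load(open("w5.pkl","rb")); w=wristcam(o)
g=lambda x,y:(255+x/4.5,95+y/4.5)
P=np.array([onz(w,g(*p),10) for p in [(58,152),(725,52),(718,492),(115,573)]]); print(P)
for i in range(4): print(np.linalg.norm(P[i]-P[(i+1)%4]),end=' ')
d=P[1]-P[0];d2=P[2]-P[3]; print(np.arctan2(d[1],d[0]),np.arctan2(d2[1],d2[0]))
W=np.array([onz(w,g(*p),10) for p in [(270,158),(508,125),(515,345),(288,377)]]);print("win",W)
print("screwdriver",[onz(w,p,10)[:2] for p in [(175,228),(240,240)]])
S=cams()["scene"];D=cams()["side"]
for uv in [(293,165),(272,180),(243,205)]: print(onz(S,uv,10))
for uv in [(205,302),(272,267)]: print("side",onz(D,uv,10))
print("cor side",[onz(D,p,10)[:2] for p in [(242,207),(282,222)]]) 
# FK fit
Q=np.array([[.3427,1.525,1.2754],[.4929,1.1555,1.493],[.232,1.657,1.253],[.2752,1.1116,1.755],[.514,1.23,1.398]])
T=np.array([[229.5,471.86,212.1],[564.13,-255.2,260.96],[455.6,109.9,220.67],[229.5,471.9,401.7],[563.6,-256.7,220.55]])
r=np.sqrt((T[:,:2]**2).sum(1)-76.5**2)
s,c=np.sin,np.cos; q2=Q[:,0];q23=Q[:,0]+Q[:,1]
A1=np.stack([np.ones(5),0*q2,s(q2),s(q23),c(q23)],1);A2=np.stack([0*q2,np.ones(5),c(q2),c(q23),-s(q23)],1)
x,res,rk,sv=np.linalg.lstsq(np.r_[A1,A2],np.r_[r,T[:,2]],rcond=None); print(x,res,rk,sv, (np.r_[A1,A2]@x-np.r_[r,T[:,2]]))
E
```

```text
[[459.709 159.436  10.   ]
 [639.963 219.087  10.   ]
 [682.405  92.382  10.   ]
 [501.837  32.854  10.   ]]
189.8674734353055 133.62467991111725 190.1269998973684 133.40846322293223 0.3195836870204162 0.3184500963678744
win [[520.35  168.325  10.   ]
 [585.423 189.154  10.   ]
 [606.122 127.014  10.   ]
 [540.957 105.466  10.   ]]
screwdriver [array([353.187,  -2.164]), array([448.762,  -5.007])]
[349.878   6.628  10.   ]
[432.977  -5.845  10.   ]
[549.83  -12.509  10.   ]
side [357.966   4.363  10.   ]
side [547.685 -16.517  10.   ]
cor side [array([631.608, 206.422]), array([678.286,  86.629])]
[   0.136 -108.841  506.12   379.384   46.736] [0.131] 5 [3.853 3.149 0.354 0.287 0.168] [ 0.215 -0.182 -0.16   0.059  0.068  0.063  0.064 -0.036 -0.002 -0.09 ]
```

```bash
python3 - <<'E'
from h import *
import pickle
np.set_printoptions(precision=0,suppress=True)
o=pickle.load(open("w5.pkl","rb"));D=cams()["side"];S=cams()["scene"]
for L in range(100,500,50): print(L,proj(D,o["tool_pos"]+[0,0,L]),proj(S,o["tool_pos"]+[0,0,L]))
q1=.073
for h in (150,200,250,300,350,400):
    p=np.array([76.5*np.sin(q1),-76.5*np.cos(q1)*-1,h]); print("sh",h,proj(S,p))
    ph=p+506*np.sin(.232)*np.array([np.cos(q1),np.sin(q1),0])+[0,0,506*np.cos(.232)]; print("elb",proj(D,ph),proj(S,ph))
E
python3 - <<'E'
import cv2
a=cv2.imread("pics/w5_scene.png")[0:170,250:500]; cv2.imwrite("pics/y.png",cv2.resize(a,None,fx=3,fy=3))
E
```

```text
100 [[205. 156.]] [[315. 114.]]
150 [[204. 136.]] [[318.  94.]]
200 [[202. 114.]] [[322.  70.]]
250 [[201.  91.]] [[326.  44.]]
300 [[199.  66.]] [[330.  14.]]
350 [[197.  39.]] [[335. -21.]]
400 [[195.   9.]] [[341. -61.]]
450 [[192. -23.]] [[ 348. -108.]]
sh 150 [[383.  78.]]
elb [[-21.  49.]] [[ 431. -132.]]
sh 200 [[388.  63.]]
elb [[-38.   6.]] [[ 442. -171.]]
sh 250 [[393.  46.]]
elb [[-57. -41.]] [[ 454. -217.]]
sh 300 [[398.  29.]]
elb [[-79. -96.]] [[ 469. -269.]]
sh 350 [[404.  10.]]
elb [[-104. -160.]] [[ 486. -329.]]
sh 400 [[410. -11.]]
elb [[-133. -234.]] [[ 506. -400.]]
```

```bash
python3 - <<'E'
from h import *
import pickle
np.set_printoptions(precision=0,suppress=True)
o=pickle.load(open("w5.pkl","rb"));D=cams()["side"];S=cams()["scene"]
w=wristcam(o); print(w[2],proj(S,w[2]),proj(D,w[2]))
print("heatsink",[onz(w,p,40) for p in [(229,2),(275,63),(229,107),(181,50)]],"drive",[onz(w,p,24) for p in [(400,215),(465,222),(437,310),(375,300)]])
E
python3 - <<'E'
import cv2
a=cv2.imread("pics/w5_scene.png")[40:140,270:370]; b=cv2.imread("pics/w5_side.png")[80:180,150:250]
import numpy as np
cv2.imwrite("pics/y.png",np.hstack([cv2.resize(a,None,fx=4,fy=4),cv2.resize(b,None,fx=4,fy=4)]))
E
```

```text
[440. 193. 393.] [[364.  97.]] [[174. 113.]]
heatsink [array([394., 284.,  40.]), array([453., 235.,  40.]), array([409., 179.,  40.]), array([348., 230.,  40.])] drive [array([659.,  78.,  24.]), array([751.,  83.,  24.]), array([766., -64.,  24.]), array([666., -62.,  24.])]
```

```bash
python3 - <<'E'
from h import *
from plant import readout
np.set_printoptions(precision=3,suppress=True)
o=readout.get_obs()
print(o["time"],o["tool_pos"],delta(o,[518,75,140],.319))
u=np.array([.949,.315]);v=np.array([-.315,.949])
bl=np.array([501.84,32.85]);bl2=np.array([459.7,159.44])-133*v;print(bl,bl2)
b=(bl+bl2)/2; print("target",b+30*u+66*v)
E
```

```text
7.95 [455.651 109.923 220.671] (array([ 8.066, -4.525,  5.533]), array([-0.144, -0.   , -0.   ]))
[501.84  32.85] [501.595  33.223]
target [509.397 105.121]
```

>>> arm_command:
  plan:
    - {"tx":0,"ty":-4.5,"tz":0,"wx":0,"wy":0,"wz":0,"jaw":0.7}
    - {"tx":4,"ty":0,"tz":2.8,"wx":0,"wy":0,"wz":0,"jaw":0.7}
    - {"tx":4,"ty":0,"tz":2.7,"wx":-0.144,"wy":0,"wz":0,"jaw":0.7}
    - {"tx":4,"ty":0,"tz":0,"wx":0,"wy":0,"wz":0,"jaw":0.7}
    - {"tx":4,"ty":0,"tz":0,"wx":0,"wy":0,"wz":0,"jaw":0.7}
    - {"tx":0,"ty":3.1,"tz":0.1,"wx":0,"wy":0,"wz":0,"jaw":0.7}
    - {"tx":0,"ty":0,"tz":0,"wx":0,"wy":0,"wz":0,"jaw":0.7}
    - {"tx":0,"ty":0,"tz":0,"wx":0,"wy":0,"wz":0,"jaw":0.7}

```text
time: 8.75
tool_pos: [509.2, 105.3, 60.8]
tcp_rot: [-0.502, 1.57, -0.182]
contact_force: [-0.7, -0.0, -0.1]
grip_width: 59.6
```

```bash
python3 - <<'E'
from h import *
from plant import readout,imaging
np.set_printoptions(precision=3,suppress=True)
o=readout.get_obs()
im=imaging.capture("wrist");cv2.imwrite("pics/w6.png",im)
print(o["time"],o["tool_pos"],o["grip_width"],delta(o,[509.4,105.1,24],.319))
E
```

```text
8.75 [509.168 105.343  60.848] 59.646025257263396 (array([ 3.685, -0.029,  0.013]), array([0.002, 0.   , 0.   ]))
```

>>> arm_command:
  plan:
    - {"tx":0,"ty":0,"tz":0,"wx":0,"wy":0,"wz":0,"jaw":0.7}
    - {"tx":1,"ty":0,"tz":0,"wx":0,"wy":0,"wz":0,"jaw":0.7}
    - {"tx":1,"ty":0,"tz":0,"wx":0,"wy":0,"wz":0,"jaw":0.7}
    - {"tx":1,"ty":0,"tz":0,"wx":0,"wy":0,"wz":0,"jaw":0.7}
    - {"tx":0.7,"ty":0,"tz":0,"wx":0,"wy":0,"wz":0,"jaw":0.7}
    - {"tx":0,"ty":0,"tz":0,"wx":0,"wy":0,"wz":0,"jaw":0}
    - {"tx":0,"ty":0,"tz":0,"wx":0,"wy":0,"wz":0,"jaw":0}
    - {"tx":0,"ty":0,"tz":0,"wx":0,"wy":0,"wz":0,"jaw":0}
    - {"tx":0,"ty":0,"tz":0,"wx":0,"wy":0,"wz":0,"jaw":0}
    - {"tx":0,"ty":0,"tz":0,"wx":0,"wy":0,"wz":0,"jaw":0}

```text
time: 9.8
tool_pos: [509.1, 105.2, 24.1]
tcp_rot: [-0.169, 1.57, 0.151]
contact_force: [0.5, 0.3, -0.2]
grip_width: 46.8
```

```bash
python3 - <<'E'
from h import *
from plant import readout,imaging
np.set_printoptions(precision=3,suppress=True)
o=readout.get_obs()
im=imaging.capture("wrist");cv2.imwrite("pics/w7.png",im)
print(o["time"],o["tool_pos"],o["grip_width"],o["contact_force"],o["joint_positions"])
E
```

```text
9.8 [509.097 105.171  24.052] 46.82659364666322 [ 0.517  0.321 -0.159] [ 0.056  0.563  1.766  0.     0.812 -0.264]
```

```bash
python3 - <<'E'
from h import *
from plant import readout,imaging
np.set_printoptions(precision=1,suppress=True)
o=readout.get_obs(); w=wristcam(o); Rt=rot(o["tcp_rot"])
for z in (-30,-23,0,23,30): print(z,proj(w,o["tool_pos"]+Rt@np.array([14,0,z])),proj(w,o["tool_pos"]+Rt@np.array([14,10,z])))
P=[onz(w,p,10) for p in [(213,130),(508,130),(303,147),(404,147),(302,237),(400,237)]]; print(np.array(P))
for n in ["scene","side"]: cv2.imwrite(f"pics/w7_{n}.png",imaging.capture(n))
crop("pics/w7_scene.png","pics/w7s.png",220,130,340,290,4)
crop("pics/w7_side.png","pics/w7d.png",150,150,300,280,4)
print(readout.get_obs()["grip_width"])
E
```

```text
-30 [[216.1 225.9]] [[215.5 212.7]]
-23 [[226.1 225.9]] [[225.6 212.6]]
0 [[258.8 225.9]] [[258.8 212.6]]
23 [[291.5 225.8]] [[292.  212.6]]
30 [[301.5 225.8]] [[302.2 212.6]]
[[460.6 158.9  10. ]
 [638.1 217.6  10. ]
 [518.6 166.7  10. ]
 [580.5 187.2  10. ]
 [541.  106.6  10. ]
 [607.3 128.5  10. ]]
45.67172949969896
```

>>> arm_command:
  plan:
    - {"tx":-1,"ty":0,"tz":0,"wx":0,"wy":0,"wz":0,"jaw":-0.1}
    - {"tx":-1,"ty":0,"tz":0,"wx":0,"wy":0,"wz":0,"jaw":-0.1}
    - {"tx":0,"ty":0,"tz":0,"wx":0,"wy":0,"wz":0,"jaw":-0.1}

```text
time: 10.25
tool_pos: [510.2, 105.2, 45.7]
tcp_rot: [-0.241, 1.567, 0.079]
contact_force: [0.4, -0.5, 0.3]
grip_width: 41.4
```

```bash
python3 - <<'E'
from h import *
from plant import readout,imaging
np.set_printoptions(precision=1,suppress=True)
o=readout.get_obs()
for n in ["scene","side","wrist"]: cv2.imwrite(f"pics/w8_{n}.png",imaging.capture(n))
a=cv2.imread("pics/w8_side.png")[150:280,150:300];b=cv2.imread("pics/w8_wrist.png")[100:300,130:330]
cv2.imwrite("pics/w8c.png",np.hstack([cv2.resize(a,(460,400)),cv2.resize(b,(340,400))]))
print(o["time"],o["tool_pos"],o["grip_width"],o["contact_force"])
E
```

```text
10.25 [510.2 105.2  45.7] 41.42209732313452 [ 0.4 -0.5  0.3]
```

```bash
python3 - <<'E'
from h import *
from plant import readout,imaging
np.set_printoptions(precision=1,suppress=True)
o=readout.get_obs(); w=wristcam(o); Rt=rot(o["tcp_rot"])
im=cv2.imread("pics/w8_wrist.png")
big=cv2.resize(im[150:310,150:370],None,fx=3.6,fy=3.6,interpolation=cv2.INTER_CUBIC)
for s,c in [(22,(0,0,255)),(12,(255,0,255)),(2,(255,255,0)),(-8,(0,255,255))]:
  for y in (-9.5,9.5):
    for z in (-20.7,20.7):
      p=proj(w,o["tool_pos"]+Rt@np.array([s,y,z]))[0]; q=((p-[150,150])*3.6).astype(int); cv2.circle(big,tuple(int(t) for t in q),4,c,-1)
cv2.imwrite("pics/w8f.png",big)
E
python3 - <<'E'
from h import *
import pickle
np.set_printoptions(precision=1,suppress=True)
o=pickle.load(open("w5.pkl","rb")); C=cams(); Rt=rot(o["tcp_rot"])
D=C["side"]
im=cv2.imread("pics/w5_side.png"); big=cv2.resize(im[120:220,150:270],None,fx=5,fy=5,interpolation=cv2.INTER_CUBIC)
for s,c in [(22,(0,0,255)),(3,(255,0,255)),(-15,(255,255,0)),(-44,(0,255,255))]:
  for y in (-9.5,9.5):
    p=proj(D,o["tool_pos"]+Rt@np.array([s,y,0]))[0]; q=((p-[150,120])*5).astype(int); cv2.circle(big,tuple(int(t) for t in q),4,c,-1); print(s,y,p)
im=cv2.imread("pics/w3.png")
cv2.imwrite("pics/w5f.png",big)
E
```

```text
22 -9.5 [211.4 201.4]
22 9.5 [205.4 197.9]
3 -9.5 [211. 195.]
3 9.5 [204.9 191.5]
-15 -9.5 [210.5 188.9]
-15 9.5 [204.5 185.4]
-44 -9.5 [209.9 178.6]
-44 9.5 [203.7 175.1]
```

```bash
python3 - <<'E'
from h import *
import pickle
np.set_printoptions(precision=1,suppress=True)
o=pickle.load(open("w5.pkl","rb")); C=cams(); Rt=rot(o["tcp_rot"])
D=C["side"]
im=cv2.imread("pics/w5_side.png"); big=cv2.resize(im[100:220,130:280],None,fx=5,fy=5,interpolation=cv2.INTER_CUBIC)
for s,c in [(-14,(0,0,255)),(-44,(255,0,255)),(-64,(255,255,0)),(-84,(0,255,255))]:
  for y in (-37.5,):
   for z in (-95,95):
    p=proj(D,o["tool_pos"]+Rt@np.array([s,y,z]))[0]; q=((p-[130,100])*5).astype(int); cv2.circle(big,tuple(int(t) for t in q),4,c,-1)
cv2.imwrite("pics/w5g.png",big)
# side cam bias: truth from wrist
for P in ([578.2,-94.45,141],[561.3,-283.9,141]): print(proj(D,P),proj(C["scene"],P))
E
```

```text
[[307.6 242.4]] [[207.7 163.4]]
[[370.7 300.5]] [[160.6 126.4]]
```

>>> arm_command:
  plan:
    - {"tx":0,"ty":0,"tz":0,"wx":0,"wy":0,"wz":0,"jaw":0.7}
    - {"tx":0,"ty":0,"tz":0,"wx":0,"wy":0,"wz":0,"jaw":0.7}
    - {"tx":0,"ty":0,"tz":0,"wx":0,"wy":0,"wz":0,"jaw":0.7}
    - {"tx":0.9,"ty":0,"tz":0,"wx":0,"wy":0,"wz":0,"jaw":0.7}
    - {"tx":1,"ty":0,"tz":0,"wx":0,"wy":0,"wz":0,"jaw":0.7}
    - {"tx":1,"ty":0,"tz":0,"wx":0,"wy":0,"wz":0,"jaw":0.7}
    - {"tx":1,"ty":0,"tz":0,"wx":0,"wy":0,"wz":0,"jaw":0.7}
    - {"tx":0.7,"ty":0,"tz":0,"wx":0,"wy":0,"wz":0,"jaw":0.7}
    - {"tx":0.4,"ty":0,"tz":0,"wx":0,"wy":0,"wz":0,"jaw":0.7}
    - {"tx":0.2,"ty":0,"tz":0,"wx":0,"wy":0,"wz":0,"jaw":0.7}

```text
time: 11.4
tool_pos: [508.7, 105.1, -8.8]
tcp_rot: [2.797, 1.57, 3.117]
contact_force: [0.6, 0.9, -0.5]
grip_width: 78.1
```

```bash
python3 - <<'E'
from h import *
from plant import readout,imaging
np.set_printoptions(precision=2,suppress=True)
o=readout.get_obs()
im=imaging.capture("wrist"); cv2.imwrite("pics/w9.png",im[90:300])
print(o["time"],o["tool_pos"],o["grip_width"],o["contact_force"],delta(o,[509.4,105.1,-11],.319))
E
```

```text
11.4 [508.68 105.12  -8.83] 78.11949608339073 [ 0.57  0.88 -0.55] (array([ 0.22, -0.02,  0.07]), array([ 0., -0., -0.]))
```

>>> arm_command:
  plan:
    - {"tx":0.3,"ty":0,"tz":0.05,"wx":0,"wy":0,"wz":0,"jaw":0.7}
    - {"tx":0,"ty":0,"tz":0,"wx":0,"wy":0,"wz":0,"jaw":-0.2}
    - {"tx":0,"ty":0,"tz":0,"wx":0,"wy":0,"wz":0,"jaw":-0.2}
    - {"tx":0,"ty":0,"tz":0,"wx":0,"wy":0,"wz":0,"jaw":-0.2}
    - {"tx":0,"ty":0,"tz":0,"wx":0,"wy":0,"wz":0,"jaw":-0.2}

```text
time: 11.95
tool_pos: [509.5, 105.3, -11.1]
tcp_rot: [-0.095, 1.57, 0.225]
contact_force: [-0.3, 0.5, 0.7]
grip_width: 59.3
```

```bash
python3 - <<'E'
from h import *
from plant import readout,imaging
np.set_printoptions(precision=2,suppress=True)
o=readout.get_obs()
print(o["time"],o["tool_pos"],o["grip_width"],o["contact_force"],o["moment"])
E
```

```text
11.95 [509.5  105.31 -11.06] 59.29934536890857 [-0.35  0.47  0.74] [-0.08  0.05 -0.02]
```

>>> arm_command:
  plan:
    - {"tx":-0.5,"ty":0,"tz":0,"wx":0,"wy":0,"wz":0,"jaw":-0.2}
    - {"tx":-0.7,"ty":0,"tz":-0.5,"wx":0,"wy":0,"wz":0,"jaw":-0.2}
    - {"tx":-0.3,"ty":0.2,"tz":-1.2,"wx":0.02,"wy":0,"wz":0,"jaw":-0.2}
    - {"tx":0,"ty":0.3,"tz":-1.6,"wx":0.03,"wy":0,"wz":0,"jaw":-0.2}
    - {"tx":0,"ty":0.3,"tz":-1.7,"wx":0.04,"wy":0,"wz":0,"jaw":-0.2}
    - {"tx":0,"ty":0.3,"tz":-1.7,"wx":0.04,"wy":0,"wz":0,"jaw":-0.2}
    - {"tx":0,"ty":0.3,"tz":-1.6,"wx":0.04,"wy":0,"wz":0,"jaw":-0.2}
    - {"tx":0,"ty":0.2,"tz":-1.4,"wx":0.03,"wy":0,"wz":0,"jaw":-0.2}
    - {"tx":0,"ty":0,"tz":-0.7,"wx":0,"wy":0,"wz":0,"jaw":-0.2}
    - {"tx":0,"ty":0,"tz":0,"wx":0,"wy":0,"wz":0,"jaw":-0.2}

```text
time: 12.95
tool_pos: [403.8, 96.3, 4.1]
tcp_rot: [2.913, 1.57, 3.034]
contact_force: [0.7, -0.6, -1.2]
grip_width: 59.3
```

```bash
python3 - <<'E'
from h import *
from plant import readout,imaging
np.set_printoptions(precision=2,suppress=True)
o=readout.get_obs()
im=imaging.capture("wrist"); cv2.imwrite("pics/w10.png",im)
print(o["time"],o["tool_pos"],o["grip_width"],o["contact_force"],o["moment"],o["joint_positions"],delta(o,[402,94,-11],.12))
E
```

```text
12.95 [403.84  96.29   4.06] 59.334019536889095 [ 0.66 -0.59 -1.18] [-0.08  0.18  0.02] [ 0.05  0.47  2.06  0.    0.61 -0.07] (array([ 1.51, -0.21, -0.21]), array([ 0., -0., -0.]))
```

>>> arm_command:
  plan:
    - {"tx":0,"ty":0,"tz":0,"wx":0,"wy":0,"wz":0.08,"jaw":-0.2}

```text
time: 13.1
tool_pos: [405.4, 97.5, 4.1]
tcp_rot: [1.55, 1.49, 1.673]
contact_force: [-1.0, -0.0, -1.3]
grip_width: 59.4
```

```bash
python3 - <<'E'
from h import *
from plant import readout,imaging
np.set_printoptions(precision=3,suppress=True)
o=readout.get_obs()
print(o["time"],o["tool_pos"],o["grip_width"],o["joint_positions"]); print(rot(o["tcp_rot"]))
E
```

```text
13.1 [405.41   97.506   4.093] 59.35743205958791 [-0.014  0.471  2.066  0.139  0.618 -0.251]
[[-0.008 -0.123  0.992]
 [ 0.08   0.989  0.123]
 [-0.997  0.081  0.002]]
```

>>> arm_command:
  plan:
    - {"tx":0,"ty":0,"tz":0,"wx":0,"wy":0,"wz":-0.08,"jaw":-0.2}
    - {"tx":0.7,"ty":0,"tz":0,"wx":0,"wy":0,"wz":0,"jaw":-0.2}
    - {"tx":0.6,"ty":0,"tz":0,"wx":0,"wy":0,"wz":0,"jaw":-0.2}
    - {"tx":0.25,"ty":0,"tz":0,"wx":0,"wy":0,"wz":0,"jaw":-0.2}
    - {"tx":0,"ty":0,"tz":0,"wx":0,"wy":0,"wz":0,"jaw":0.5}
    - {"tx":0,"ty":0,"tz":0,"wx":0,"wy":0,"wz":0,"jaw":0.5}
    - {"tx":0,"ty":2.1,"tz":0,"wx":0,"wy":0,"wz":0,"jaw":0.5}
    - {"tx":0,"ty":2.1,"tz":0,"wx":0,"wy":0,"wz":0,"jaw":0.5}
    - {"tx":0,"ty":0,"tz":0,"wx":0,"wy":0,"wz":0,"jaw":0.5}

```text
time: 14.0
tool_pos: [399.4, 139.6, -12.0]
tcp_rot: [1.457, 1.57, 1.58]
contact_force: [0.1, -1.1, 0.3]
grip_width: 69.1
```

```bash
python3 - <<'E'
from h import *
from plant import readout,imaging
np.set_printoptions(precision=2,suppress=True)
o=readout.get_obs()
im=imaging.capture("wrist"); cv2.imwrite("pics/w11.png",im)
print(o["time"],o["tool_pos"],o["grip_width"],o["contact_force"],o["joint_positions"])
E
```

```text
14.0 [399.42 139.55 -12.02] 69.06269514408902 [ 0.09 -1.09  0.33] [0.15 0.51 2.05 0.   0.58 0.03]
```

```bash
python3 - <<'E'
from h import *
from plant import readout,imaging
np.set_printoptions(precision=2,suppress=True)
o=readout.get_obs(); w=wristcam(o); Rt=rot(o["tcp_rot"])
for p in [(205,212),(206,230),(310,230),(508,212)]:
    P=onz(w,p,10); print(P,Rt.T@(P-o["tool_pos"]))
E
```

```text
[366.17 159.44  10.  ] [-22.02  24.63 -30.51]
[367.48 148.5   10.  ] [-22.03  13.61 -30.55]
[426.32 155.7   10.  ] [-22.03  13.56  28.73]
[534.2  180.01  10.  ] [-22.04  24.49 138.78]
```

>>> arm_command:
  plan:
    - {"tx":0,"ty":0,"tz":0,"wx":0,"wy":0,"wz":0,"jaw":-0.2}
    - {"tx":0,"ty":0,"tz":0,"wx":0,"wy":0,"wz":0,"jaw":-0.2}
    - {"tx":0,"ty":0,"tz":0,"wx":0,"wy":0,"wz":0,"jaw":-0.2}
    - {"tx":0,"ty":0,"tz":0,"wx":0,"wy":0,"wz":0,"jaw":-0.2}
    - {"tx":-0.5,"ty":0,"tz":0,"wx":0,"wy":0,"wz":0,"jaw":-0.2}
    - {"tx":-1.1,"ty":0,"tz":0,"wx":0.02,"wy":0,"wz":0,"jaw":-0.2}
    - {"tx":-1.7,"ty":0,"tz":0,"wx":0.04,"wy":0,"wz":0,"jaw":-0.2}
    - {"tx":-1.7,"ty":0,"tz":0,"wx":0.06,"wy":0,"wz":0,"jaw":-0.2}
    - {"tx":-1.7,"ty":0,"tz":0,"wx":0.06,"wy":0,"wz":0,"jaw":-0.2}
    - {"tx":-1.7,"ty":0,"tz":0,"wx":0.06,"wy":0,"wz":0,"jaw":-0.2}
    - {"tx":-1.7,"ty":0,"tz":0,"wx":0.06,"wy":0,"wz":0,"jaw":-0.2}
    - {"tx":-1.7,"ty":0,"tz":0,"wx":0.06,"wy":0,"wz":0,"jaw":-0.2}
    - {"tx":-1.2,"ty":0,"tz":0,"wx":0.04,"wy":0,"wz":0,"jaw":-0.2}

```text
time: 15.35
tool_pos: [399.5, 138.0, 119.5]
tcp_rot: [0.739, 1.57, 0.456]
contact_force: [-0.1, -0.4, -3.8]
grip_width: 59.6
```

```bash
python3 - <<'E'
from h import *
from plant import readout,imaging
np.set_printoptions(precision=2,suppress=True)
o=readout.get_obs()
im=imaging.capture("wrist"); cv2.imwrite("pics/w12.png",im)
print(o["time"],o["tool_pos"],o["grip_width"],o["contact_force"],o["moment"],o["joint_positions"])
E
```

```text
15.35 [399.52 138.02 119.46] 59.606721265764506 [-0.15 -0.43 -3.77] [ 0.04  0.15 -0.06] [0.15 0.27 1.93 0.   0.95 0.43]
```

>>> arm_command:
  plan:
    - {"tx":0,"ty":0,"tz":0,"wx":0,"wy":0,"wz":0.04,"jaw":-0.2}
    - {"tx":0,"ty":0,"tz":0,"wx":0,"wy":0,"wz":0.08,"jaw":-0.2}
    - {"tx":0,"ty":0,"tz":0,"wx":0,"wy":0,"wz":0.12,"jaw":-0.2}
    - {"tx":0,"ty":0,"tz":0,"wx":0,"wy":0,"wz":0.12,"jaw":-0.2}
    - {"tx":0,"ty":0,"tz":0,"wx":0,"wy":0,"wz":0.12,"jaw":-0.2}
    - {"tx":0,"ty":0,"tz":0,"wx":0,"wy":0,"wz":0.12,"jaw":-0.2}
    - {"tx":0,"ty":0,"tz":0,"wx":0,"wy":0,"wz":0.12,"jaw":-0.2}
    - {"tx":0,"ty":0,"tz":0,"wx":0,"wy":0,"wz":0.08,"jaw":-0.2}

```text
time: 16.2
tool_pos: [399.5, 137.2, 118.0]
tcp_rot: [1.57, 0.772, 1.288]
contact_force: [0.5, 0.7, -2.7]
grip_width: 59.6
```

```bash
python3 - <<'E'
from h import *
from plant import readout,imaging
np.set_printoptions(precision=2,suppress=True)
o=readout.get_obs()
cv2.imwrite("pics/w13.png",np.hstack([imaging.capture("side")[:,60:460],imaging.capture("scene")[:,100:500]]))
print(o["time"],o["tool_pos"],o["grip_width"],o["contact_force"],o["moment"],o["joint_positions"]);print(rot(o["tcp_rot"]))
E
```

```text
16.2 [399.54 137.22 118.03] 59.55184528994693 [ 0.5   0.71 -2.71] [-0.6   0.36  0.02] [-0.49  0.36  2.23  0.96  1.03 -0.93]
[[ 0.2   0.19  0.96]
 [ 0.69  0.67 -0.28]
 [-0.7   0.72  0.  ]]
```

>>> arm_command:
  plan:
    - {"tx":0,"ty":0,"tz":0,"wx":0,"wy":0,"wz":0.06,"jaw":-0.2}
    - {"tx":0,"ty":0,"tz":0,"wx":0,"wy":0,"wz":0.1,"jaw":-0.2}
    - {"tx":0,"ty":0,"tz":0,"wx":0,"wy":0,"wz":0.12,"jaw":-0.2}
    - {"tx":0,"ty":0,"tz":0,"wx":0,"wy":0,"wz":0.12,"jaw":-0.2}
    - {"tx":0,"ty":0,"tz":0,"wx":0,"wy":0,"wz":0.12,"jaw":-0.2}
    - {"tx":0,"ty":0,"tz":0,"wx":0,"wy":0,"wz":0.12,"jaw":-0.2}
    - {"tx":0,"ty":0,"tz":0,"wx":0,"wy":0,"wz":0.08,"jaw":-0.2}
    - {"tx":0,"ty":0,"tz":0,"wx":0,"wy":0,"wz":0.05,"jaw":-0.2}
    - {"tx":0,"ty":0,"tz":0,"wx":0,"wy":0,"wz":0,"jaw":-0.2}
    - {"tx":0,"ty":0,"tz":0,"wx":0,"wy":0,"wz":0,"jaw":-0.2}

```text
time: 17.3
tool_pos: [399.1, 138.6, 117.6]
tcp_rot: [1.572, 0.009, 1.294]
contact_force: [-0.1, 1.3, -1.2]
grip_width: 59.8
```

```bash
python3 - <<'E'
from h import *
from plant import readout,imaging
import pickle
np.set_printoptions(precision=3,suppress=True)
o=readout.get_obs(); pickle.dump(o,open("w14.pkl","wb"))
for n in ["side","scene","wrist"]: cv2.imwrite(f"pics/w14_{n}.png",imaging.capture(n))
a=cv2.imread("pics/w14_side.png")[150:300,130:330];b=cv2.imread("pics/w14_scene.png")[100:250,220:370]
cv2.imwrite("pics/w14.png",np.hstack([cv2.resize(a,(440,330)),cv2.resize(b,(330,330))]))
print(o["time"],o["tool_pos"],o["grip_width"],o["contact_force"],o["moment"],o["joint_positions"]);print(rot(o["tcp_rot"]))
E
```

```text
17.3 [399.146 138.625 117.634] 59.849100969183496 [-0.118  1.278 -1.194] [-0.877  0.441  0.003] [-0.746  1.003  2.221  1.104  1.525 -1.643]
[[ 0.273  0.004  0.962]
 [ 0.962  0.008 -0.273]
 [-0.009  1.    -0.001]]
```

>>> arm_command:
  plan:
    - {"tx":0,"ty":-0.3,"tz":0,"wx":0,"wy":0,"wz":0.008,"jaw":-0.2}
    - {"tx":0,"ty":-0.4,"tz":0,"wx":0,"wy":0,"wz":0,"jaw":-0.2}
    - {"tx":0,"ty":-0.15,"tz":0,"wx":0,"wy":0,"wz":0,"jaw":-0.2}
    - {"tx":0,"ty":0,"tz":0,"wx":0,"wy":0,"wz":0,"jaw":-0.2}

```text
time: 17.85
tool_pos: [399.4, 138.1, 109.4]
tcp_rot: [1.572, -0.002, 1.291]
contact_force: [0.4, -0.2, -1.7]
grip_width: 59.8
```

```bash
python3 - <<'E'
from h import *
from plant import readout,imaging
np.set_printoptions(precision=3,suppress=True)
o=readout.get_obs()
print(o["time"],o["tool_pos"],o["contact_force"],o["moment"]);print(rot(o["tcp_rot"])[2])
E
```

```text
17.85 [399.388 138.07  109.376] [ 0.38  -0.168 -1.713] [-0.876  0.461 -0.001]
[ 0.002  1.    -0.001]
```

>>> arm_command:
  plan:
    - {"tx":0,"ty":-0.07,"tz":0,"wx":0,"wy":0,"wz":0,"jaw":-0.2}
    - {"tx":0,"ty":0,"tz":0,"wx":0,"wy":0,"wz":0,"jaw":-0.2}

```text
time: 18.05
tool_pos: [399.4, 138.1, 108.8]
tcp_rot: [1.572, -0.002, 1.291]
contact_force: [0.2, -0.3, -2.2]
grip_width: 59.5
```

>>> arm_command:
  plan:
    - {"tx":0,"ty":-0.05,"tz":0,"wx":0,"wy":0,"wz":0,"jaw":-0.2}
    - {"tx":0,"ty":0,"tz":0,"wx":0,"wy":0,"wz":0,"jaw":-0.2}

```text
time: 18.25
tool_pos: [399.4, 138.1, 108.5]
tcp_rot: [1.572, -0.002, 1.291]
contact_force: [-0.0, 0.2, -1.6]
grip_width: 59.6
```

>>> arm_command:
  plan:
    - {"tx":0,"ty":-0.05,"tz":0,"wx":0,"wy":0,"wz":0,"jaw":-0.2}
    - {"tx":0,"ty":0,"tz":0,"wx":0,"wy":0,"wz":0,"jaw":-0.2}

```text
time: 18.45
tool_pos: [399.4, 138.1, 108.4]
tcp_rot: [1.572, -0.003, 1.291]
contact_force: [0.3, -0.8, 2.4]
grip_width: 59.3
```

>>> arm_command:
  plan:
    - {"tx":0,"ty":-0.05,"tz":0,"wx":0,"wy":0,"wz":0,"jaw":-0.2}
    - {"tx":0,"ty":0,"tz":0,"wx":0,"wy":0,"wz":0,"jaw":-0.2}

```text
time: 18.65
tool_pos: [399.4, 138.1, 108.4]
tcp_rot: [1.572, -0.004, 1.291]
contact_force: [0.3, -0.3, 4.9]
grip_width: 59.5
```

```bash
python3 - <<'E'
from h import *
from plant import readout,imaging
np.set_printoptions(precision=3,suppress=True)
o=readout.get_obs()
print(o["time"],o["tool_pos"],o["contact_force"],o["moment"]);print(rot(o["tcp_rot"])[2])
cv2.imwrite("pics/w15_scene.png",imaging.capture("scene"))
crop("pics/w15_scene.png","pics/w15.png",230,130,330,230,6)
E
```

```text
18.65 [399.4   138.141 108.412] [ 0.289 -0.286  4.916] [ 0.285  0.073 -0.149]
[ 0.004  1.    -0.001]
```

>>> arm_command:
  plan:
    - {"tx":0,"ty":0.04,"tz":0,"wx":0,"wy":0,"wz":-0.002,"jaw":-0.2}
    - {"tx":0,"ty":0,"tz":0,"wx":0,"wy":0,"wz":0,"jaw":0.35}
    - {"tx":0,"ty":0,"tz":0,"wx":0,"wy":0,"wz":0,"jaw":0.5}
    - {"tx":0,"ty":0,"tz":0,"wx":0,"wy":0,"wz":0,"jaw":0.5}

```text
time: 19.1
tool_pos: [399.4, 138.1, 107.5]
tcp_rot: [1.571, 0.001, 1.291]
contact_force: [0.2, -0.4, 0.3]
grip_width: 68.1
```

```bash
python3 - <<'E'
from h import *
from plant import readout,imaging
np.set_printoptions(precision=3,suppress=True)
o=readout.get_obs()
print(o["time"],o["tool_pos"],o["contact_force"],o["grip_width"])
cv2.imwrite("pics/w16_wrist.png",imaging.capture("wrist"))
E
```

```text
19.1 [399.355 138.099 107.538] [ 0.157 -0.367  0.349] 68.10808139883574
```

>>> arm_command:
  plan:
    - {"tx":-0.4,"ty":0,"tz":0,"wx":0,"wy":0,"wz":0,"jaw":0.5}
    - {"tx":-1,"ty":0,"tz":0,"wx":0,"wy":0,"wz":0,"jaw":0.5}
    - {"tx":-1.6,"ty":0,"tz":0,"wx":0,"wy":0,"wz":0,"jaw":0.5}
    - {"tx":-3,"ty":0,"tz":0,"wx":0,"wy":0,"wz":0,"jaw":0.5}
    - {"tx":0,"ty":4,"tz":0,"wx":0,"wy":0,"wz":0,"jaw":0}
    - {"tx":0,"ty":4.5,"tz":0,"wx":0,"wy":0,"wz":0,"jaw":-0.1}
    - {"tx":0,"ty":4.5,"tz":0,"wx":0,"wy":0,"wz":0,"jaw":-0.1}
    - {"tx":0,"ty":4.5,"tz":0,"wx":0,"wy":0,"wz":-0.1,"jaw":-0.1}
    - {"tx":0,"ty":0,"tz":0,"wx":0,"wy":0,"wz":-0.147,"jaw":-0.1}
    - {"tx":0,"ty":0,"tz":0,"wx":0,"wy":0,"wz":-0.147,"jaw":-0.1}
    - {"tx":0,"ty":0,"tz":0,"wx":0,"wy":0,"wz":-0.147,"jaw":-0.1}
    - {"tx":0,"ty":0,"tz":0,"wx":0,"wy":0,"wz":-0.147,"jaw":-0.1}
    - {"tx":0,"ty":0,"tz":0,"wx":0,"wy":0,"wz":-0.147,"jaw":-0.1}
    - {"tx":0,"ty":0,"tz":0,"wx":0,"wy":0,"wz":-0.147,"jaw":-0.1}
    - {"tx":0,"ty":0,"tz":0,"wx":0,"wy":0,"wz":-0.147,"jaw":-0.1}
    - {"tx":0,"ty":0,"tz":0,"wx":0,"wy":0,"wz":-0.147,"jaw":-0.1}
    - {"tx":0,"ty":0,"tz":0,"wx":0,"wy":0,"wz":-0.147,"jaw":-0.1}
    - {"tx":0,"ty":0,"tz":0,"wx":0,"wy":0,"wz":-0.147,"jaw":-0.1}

```text
time: 20.95
tool_pos: [383.8, 78.8, 278.7]
tcp_rot: [1.009, 1.564, 0.727]
contact_force: [0.9, -0.0, -0.8]
grip_width: 41.3
```

```bash
python3 - <<'E'
from h import *
from plant import readout,imaging
np.set_printoptions(precision=3,suppress=True)
o=readout.get_obs()
print(o["time"],o["tool_pos"],o["contact_force"],o["grip_width"],o["joint_positions"],delta(o,[399,80,200],-1.847));print(rot(o["tcp_rot"]))
cv2.imwrite("pics/w17_scene.png",imaging.capture("scene"))
E
```

```text
20.95 [383.824  78.79  278.679] [ 0.878 -0.002 -0.776] 41.27113772441417 [0.002 0.036 1.726 0.005 1.374 0.283] (array([7.876, 0.49 , 1.394]), array([ 1.566, -0.002, -0.008]))
[[ 0.005  0.278  0.961]
 [ 0.005  0.961 -0.278]
 [-1.     0.006  0.004]]
```

>>> arm_command:
  plan:
    - {"tx":0,"ty":0,"tz":0,"wx":0.142,"wy":0,"wz":-0.008,"jaw":-0.1}
    - {"tx":0,"ty":0,"tz":0,"wx":0.142,"wy":0,"wz":0,"jaw":-0.1}
    - {"tx":0,"ty":0,"tz":0,"wx":0.142,"wy":0,"wz":0,"jaw":-0.1}
    - {"tx":0,"ty":0,"tz":0,"wx":0.142,"wy":0,"wz":0,"jaw":-0.1}
    - {"tx":0,"ty":0,"tz":0,"wx":0.142,"wy":0,"wz":0,"jaw":-0.1}
    - {"tx":0,"ty":0,"tz":0,"wx":0.142,"wy":0,"wz":0,"jaw":-0.1}
    - {"tx":0,"ty":0,"tz":0,"wx":0.142,"wy":0,"wz":0,"jaw":-0.1}
    - {"tx":0,"ty":0,"tz":0,"wx":0.142,"wy":0,"wz":0,"jaw":-0.1}
    - {"tx":0,"ty":0,"tz":0,"wx":0.142,"wy":0,"wz":0,"jaw":-0.1}
    - {"tx":0,"ty":0,"tz":0,"wx":0.142,"wy":0,"wz":0,"jaw":-0.1}
    - {"tx":3,"ty":-0.3,"tz":-2.7,"wx":0.142,"wy":0,"wz":0,"jaw":-0.1}
    - {"tx":0,"ty":0,"tz":0,"wx":0,"wy":0,"wz":0,"jaw":-0.1}
    - {"tx":0,"ty":0,"tz":0,"wx":0,"wy":0,"wz":0,"jaw":-0.1}

```text
time: 22.3
tool_pos: [383.4, 106.5, 247.2]
tcp_rot: [-2.486, 1.566, 1.959]
contact_force: [-0.4, 0.4, 0.8]
grip_width: 41.7
```

```bash
python3 - <<'E'
from h import *
from plant import readout,imaging
import pickle
np.set_printoptions(precision=3,suppress=True)
o=readout.get_obs();pickle.dump(o,open("w18.pkl","wb"))
cv2.imwrite("pics/w18.png",imaging.capture("wrist"))
print(o["time"],o["tool_pos"],o["contact_force"],o["grip_width"],o["joint_positions"]);print(rot(o["tcp_rot"]))
crop("pics/w18.png","pics/w18c.png",190,0,330,230,3.4)
E
```

```text
22.3 [383.436 106.525 247.242] [-0.356  0.376  0.752] 41.73014819373541 [0.074 0.076 1.772 0.005 1.296 1.911]
[[-0.002  0.964 -0.265]
 [ 0.004 -0.265 -0.964]
 [-1.    -0.003 -0.004]]
```

```bash
python3 - <<'E'
from h import *
from plant import readout
import pickle
np.set_printoptions(precision=3,suppress=True)
o=pickle.load(open("w18.pkl","rb")); w=wristcam(o)
N=onz(w,(241.2,205),133);a=onz(w,(241.2,172.9),133);b=onz(w,(240.1,41.8),133);f=onz(w,(239.7,1),133)
print(N,a,b,f,np.linalg.norm(b-a))
d=(b-N);print(np.arctan2(d[1],d[0])); d=(b-a);print(np.arctan2(d[1],d[0]))
d=f-N;d/=np.linalg.norm(d);yawY=np.arctan2(d[1],d[0]);yaw=yawY-np.pi/2
# from stripe and end
c1=N+95*d; c2=(a+b)/2; print("ctr",c1,c2,"yaw",yaw)
g=N+28*d; print("grip",g)
o=readout.get_obs(); g[2]=133-19-34; print(delta(o,g,yaw))
E
```

```text
[364.332 130.853 133.   ] [397.812 121.015 133.   ] [513.34   88.086 133.   ] [543.586  79.516 133.   ] 120.12906351651561
-0.2795014370009706
-0.27766628898344997
ctr [455.661 104.697 133.   ] [455.576 104.55  133.   ] yaw -1.8497233799116137
grip [391.25  123.144 133.   ]
(array([16.789,  0.282, -1.74 ]), array([ 0.011, -0.004,  0.001]))
```

>>> arm_command:
  plan:
    - {"tx":2,"ty":0.28,"tz":-1.74,"wx":0.011,"wy":-0.004,"wz":0,"jaw":-0.1}
    - {"tx":2,"ty":0,"tz":0,"wx":0,"wy":0,"wz":0,"jaw":-0.1}
    - {"tx":2,"ty":0,"tz":0,"wx":0,"wy":0,"wz":0,"jaw":-0.1}
    - {"tx":2,"ty":0,"tz":0,"wx":0,"wy":0,"wz":0,"jaw":-0.1}
    - {"tx":2,"ty":0,"tz":0,"wx":0,"wy":0,"wz":0,"jaw":-0.1}
    - {"tx":0,"ty":0,"tz":0,"wx":0,"wy":0,"wz":0,"jaw":-0.1}
    - {"tx":0,"ty":0,"tz":0,"wx":0,"wy":0,"wz":0,"jaw":-0.1}

```text
time: 23.05
tool_pos: [391.7, 122.9, 148.5]
tcp_rot: [-2.491, 1.57, 1.941]
contact_force: [-0.0, -0.5, 0.9]
grip_width: 41.1
```

```bash
python3 - <<'E'
from h import *
from plant import readout,imaging
import pickle
np.set_printoptions(precision=3,suppress=True)
o=readout.get_obs();pickle.dump(o,open("w19.pkl","wb"))
cv2.imwrite("pics/w19.png",imaging.capture("wrist"))
print(o["time"],o["tool_pos"],o["contact_force"],delta(o,[391.2,123.1,80],-1.8497)); print(rot(o["tcp_rot"])[2])
crop("pics/w19.png","pics/w19c.png",180,130,340,280,4.5)
E
```

```text
23.05 [391.739 122.913 148.48 ] [-0.034 -0.489  0.861] (array([ 6.848, -0.053,  0.002]), array([-0.002, -0.001,  0.001]))
[-1.    -0.001 -0.001]
```

>>> arm_command:
  plan:
    - {"tx":1.7,"ty":0,"tz":0,"wx":0,"wy":0,"wz":0,"jaw":-0.1}
    - {"tx":1.7,"ty":0,"tz":0,"wx":0,"wy":0,"wz":0,"jaw":-0.1}
    - {"tx":1.7,"ty":0,"tz":0,"wx":0,"wy":0,"wz":0,"jaw":-0.1}
    - {"tx":1.7,"ty":0,"tz":0,"wx":0,"wy":0,"wz":0,"jaw":-0.1}
    - {"tx":0,"ty":0,"tz":0,"wx":0,"wy":0,"wz":0,"jaw":-0.1}
    - {"tx":0,"ty":0,"tz":0,"wx":0,"wy":0,"wz":0,"jaw":-1}
    - {"tx":0,"ty":0,"tz":0,"wx":0,"wy":0,"wz":0,"jaw":-1}
    - {"tx":0,"ty":0,"tz":0,"wx":0,"wy":0,"wz":0,"jaw":-1}
    - {"tx":0,"ty":0,"tz":0,"wx":0,"wy":0,"wz":0,"jaw":-1}
    - {"tx":0,"ty":0,"tz":0,"wx":0,"wy":0,"wz":0,"jaw":-1}
    - {"tx":0,"ty":0,"tz":0,"wx":0,"wy":0,"wz":0,"jaw":-1}

```text
time: 24.2
tool_pos: [391.3, 123.6, 80.0]
tcp_rot: [-2.529, 1.57, 1.902]
contact_force: [-1.0, 0.0, 7.4]
grip_width: 9.7
```

```bash
python3 - <<'E'
from h import *
from plant import readout,imaging
import pickle
np.set_printoptions(precision=3,suppress=True)
o=readout.get_obs();pickle.dump(o,open("w20.pkl","wb"))
print(o["time"],o["tool_pos"],o["contact_force"],o["moment"],o["grip_width"],o["joint_positions"])
# targets at hanger
piv=np.array([544.3,193,0]);y=.176;X=np.array([np.cos(y),np.sin(y),0]);Y=np.array([-np.sin(y),np.cos(y),0])
for back in (100,60): print(back, piv-67*Y-back*X)
E
```

```text
24.2 [391.292 123.591  80.036] [-0.951  0.047  7.43 ] [-0.075  0.334 -0.036] 9.68772491887514 [0.118 0.314 2.004 0.001 0.823 1.969]
100 [457.576 109.526   0.   ]
60 [496.958 116.529   0.   ]
```

>>> arm_command:
  plan:
    - {"tx":-0.2,"ty":0,"tz":0,"wx":0,"wy":0,"wz":0,"jaw":-1}
    - {"tx":-0.4,"ty":0,"tz":0,"wx":0,"wy":0,"wz":0,"jaw":-1}
    - {"tx":-0.8,"ty":0,"tz":0,"wx":0,"wy":0,"wz":0,"jaw":-1}
    - {"tx":-1,"ty":0,"tz":0.2,"wx":0,"wy":0,"wz":0,"jaw":-1}
    - {"tx":-1,"ty":0.1,"tz":0.4,"wx":0,"wy":0,"wz":0,"jaw":-1}
    - {"tx":-1,"ty":0.2,"tz":0.7,"wx":0,"wy":0,"wz":0,"jaw":-1}
    - {"tx":-1,"ty":0.4,"tz":1,"wx":0,"wy":0,"wz":0,"jaw":-1}
    - {"tx":-1,"ty":0.5,"tz":1.2,"wx":0,"wy":0,"wz":0,"jaw":-1}
    - {"tx":-1,"ty":0.5,"tz":1.3,"wx":0,"wy":0,"wz":0,"jaw":-1}
    - {"tx":-1,"ty":0.5,"tz":1.3,"wx":0,"wy":0,"wz":0,"jaw":-1}
    - {"tx":-1,"ty":0.5,"tz":1.2,"wx":-0.02,"wy":0,"wz":0,"jaw":-1}
    - {"tx":-0.7,"ty":0.4,"tz":1,"wx":-0.04,"wy":0,"wz":0,"jaw":-1}
    - {"tx":-0.3,"ty":0.3,"tz":0.8,"wx":-0.06,"wy":0,"wz":0,"jaw":-1}
    - {"tx":0,"ty":0.2,"tz":0.5,"wx":-0.08,"wy":0,"wz":0,"jaw":-1}
    - {"tx":0,"ty":0,"tz":0.2,"wx":-0.1,"wy":0,"wz":0,"jaw":-1}

```text
time: 25.7
tool_pos: [400.4, 18.0, 184.2]
tcp_rot: [-2.32, 1.57, 2.413]
contact_force: [-1.2, 0.0, -2.0]
grip_width: 10.0
```

```bash
python3 - <<'E'
from h import *
from plant import readout,imaging
np.set_printoptions(precision=3,suppress=True)
o=readout.get_obs()
cv2.imwrite("pics/w21_scene.png",imaging.capture("scene"))
crop("pics/w21_scene.png","pics/w21.png",200,40,360,220,3.5)
print(o["time"],o["tool_pos"],o["contact_force"],o["moment"],o["grip_width"],o["joint_positions"],delta(o,[400,20,184],.176))
E
```

```text
25.7 [400.355  18.014 184.214] [-1.204  0.015 -2.042] [-0.028  0.306 -0.028] 9.965727808475544 [-0.147  0.143  1.879  0.     1.119  1.402] (array([ 0.022, -0.031, -0.199]), array([-1.726, -0.001, -0.   ]))
```

>>> arm_command:
  plan:
    - {"tx":0,"ty":0,"tz":0,"wx":-0.12,"wy":0,"wz":0,"jaw":-1}
    - {"tx":0,"ty":0,"tz":0,"wx":-0.13,"wy":0,"wz":0,"jaw":-1}
    - {"tx":0,"ty":0,"tz":0,"wx":-0.13,"wy":0,"wz":0,"jaw":-1}
    - {"tx":0,"ty":0,"tz":0,"wx":-0.13,"wy":0,"wz":0,"jaw":-1}
    - {"tx":0,"ty":0,"tz":0,"wx":-0.13,"wy":0,"wz":0,"jaw":-1}
    - {"tx":0,"ty":0,"tz":0,"wx":-0.13,"wy":0,"wz":0,"jaw":-1}
    - {"tx":0,"ty":0,"tz":0,"wx":-0.13,"wy":0,"wz":0,"jaw":-1}
    - {"tx":0,"ty":0,"tz":0,"wx":-0.13,"wy":0,"wz":0,"jaw":-1}
    - {"tx":0,"ty":0,"tz":0,"wx":-0.13,"wy":0,"wz":0,"jaw":-1}
    - {"tx":0,"ty":0,"tz":0,"wx":-0.13,"wy":0,"wz":0,"jaw":-1}
    - {"tx":0,"ty":0,"tz":0,"wx":-0.13,"wy":0,"wz":0,"jaw":-1}
    - {"tx":0,"ty":0,"tz":0,"wx":-0.11,"wy":0,"wz":0,"jaw":-1}
    - {"tx":0,"ty":0,"tz":0,"wx":-0.08,"wy":0,"wz":0,"jaw":-1}
    - {"tx":0,"ty":0.2,"tz":0.3,"wx":-0.05,"wy":0,"wz":0,"jaw":-1}
    - {"tx":0,"ty":0.5,"tz":0.6,"wx":-0.022,"wy":0,"wz":0,"jaw":-1}
    - {"tx":0,"ty":0.8,"tz":1,"wx":0,"wy":0,"wz":0,"jaw":-1}
    - {"tx":0,"ty":1,"tz":1.2,"wx":0,"wy":0,"wz":0,"jaw":-1}
    - {"tx":0,"ty":1,"tz":1,"wx":0,"wy":0,"wz":0,"jaw":-1}
    - {"tx":0,"ty":0.6,"tz":0.6,"wx":0,"wy":0,"wz":0,"jaw":-1}
    - {"tx":0,"ty":0.3,"tz":0.3,"wx":0,"wy":0,"wz":0,"jaw":-1}

```text
time: 27.75
tool_pos: [444.9, 70.2, 183.2]
tcp_rot: [2.512, 1.569, 2.643]
contact_force: [0.2, 0.5, -2.8]
grip_width: 10.2
```

```bash
python3 - <<'E'
from h import *
from plant import readout,imaging
import pickle
np.set_printoptions(precision=3,suppress=True)
o=readout.get_obs();pickle.dump(o,open("w22.pkl","wb"))
for n in ["wrist","scene"]: cv2.imwrite(f"pics/w22_{n}.png",imaging.capture(n))
print(o["time"],o["tool_pos"],o["contact_force"],o["moment"],o["grip_width"],o["joint_positions"],delta(o,[482,114,184],.176))
E
```

```text
27.75 [444.917  70.219 183.235] [ 0.17   0.518 -2.8  ] [-0.153  0.083  0.015] 10.16044650585426 [-0.015  0.236  1.763  0.001  1.145 -0.146] (array([-0.079,  3.856,  4.249]), array([-0.045, -0.001, -0.001]))
```

```bash
python3 - <<'E'
from h import *
import pickle
np.set_printoptions(precision=2,suppress=True)
crop("pics/w22_wrist.png","pics/w22c.png",400,20,512,90,6)
o=pickle.load(open("w22.pkl","rb")); w=wristcam(o)
y=.176;X=np.array([np.cos(y),np.sin(y),0]);Y=np.array([-np.sin(y),np.cos(y),0]);piv=np.array([544.3,193,290])
for uv,z in [((463,46),212),((431,53),174)]:
    P=onz(w,uv,z); print(P,(P-piv)@X,(P-piv)@Y)
# rail stripe near end
a=onz(w,(259,266),183.2+48+5); print("stripe near",a, (a-o["tool_pos"]))
E
```

```text
[521.29 188.46 212.  ] -23.451187832872442 -0.4386450880822185
[527.74 191.76 174.  ] -16.517419490653868 1.6729706570064093
stripe near [443.25  79.53 236.2 ] [-1.67  9.32 52.97]
```

>>> arm_command:
  plan:
    - {"tx":0,"ty":0,"tz":0,"wx":-0.045,"wy":0,"wz":0,"jaw":-1}
    - {"tx":0,"ty":0.4,"tz":0.4,"wx":0,"wy":0,"wz":0,"jaw":-1}
    - {"tx":0,"ty":0.8,"tz":0.8,"wx":0,"wy":0,"wz":0,"jaw":-1}
    - {"tx":0,"ty":1,"tz":1,"wx":0,"wy":0,"wz":0,"jaw":-1}
    - {"tx":0,"ty":0.8,"tz":1,"wx":0,"wy":0,"wz":0,"jaw":-1}
    - {"tx":-0.08,"ty":0.4,"tz":0.8,"wx":0,"wy":0,"wz":0,"jaw":-1}
    - {"tx":0,"ty":0.15,"tz":0.4,"wx":0,"wy":0,"wz":0,"jaw":-1}
    - {"tx":0,"ty":0,"tz":0,"wx":0,"wy":0,"wz":0,"jaw":-1}
    - {"tx":0,"ty":0,"tz":0,"wx":0,"wy":0,"wz":0,"jaw":-1}

```text
time: 28.75
tool_pos: [481.3, 111.7, 184.1]
tcp_rot: [2.638, 1.569, 2.813]
contact_force: [0.2, 0.2, -2.5]
grip_width: 10.0
```

```bash
cat > look.py <<'E'
from h import *
from plant import readout,imaging
import pickle,sys
np.set_printoptions(precision=2,suppress=True)
y=.176;X=np.array([np.cos(y),np.sin(y),0]);Y=np.array([-np.sin(y),np.cos(y),0]);piv=np.array([544.3,193,290])
def fr():
    o=readout.get_obs(); f=o["contact_force"]; return np.array([f@X,f@Y,f[2]]),o
def look(tag,names=("scene","side","wrist")):
    F=[]
    for n in names:
        f,o=fr(); F.append(f); cv2.imwrite(f"pics/{tag}_{n}.png",imaging.capture(n))
    f,o=fr(); F.append(f)
    r=o["tool_pos"]+48*np.array([0,0,1])+68*Y-piv
    print("t",o["time"],"rail rel",np.array([r@X,r@Y,r[2]]),"F",np.array(F),"mean",np.mean(F,0),"M",o["moment"],"w",o["grip_width"])
    Rt=rot(o["tcp_rot"]); print("yaw",np.arctan2(Rt[1,2],Rt[0,2]),"tilt",Rt[2,1:])
    return o
E
python3 - <<'E'
from look import *
o=look("w23")
crop("pics/w23_scene.png","pics/w23s.png",260,110,400,240,5)
crop("pics/w23_side.png","pics/w23d.png",150,100,270,230,5)
E
```

```text
t 28.9 rail rel [-76.28  -1.18 -57.73] F [[ 0.27  0.13 -2.51]
 [-0.05  0.15 -1.9 ]
 [ 0.5  -0.24 -1.8 ]
 [ 0.67  0.68 -2.08]] mean [ 0.35  0.18 -2.07] M [-0.18  0.06  0.01] w 10.15441973068344
yaw 0.17461937661448018 tilt [ 0. -0.]
```

```bash
python3 - <<'E'
from look import *
_,o=fr(); w=wristcam(o); Rt=rot(o["tcp_rot"])
for uv,z in [((369,129),210),((357,126),174),((258,266),237.1),((258,10),237.1)]:
    P=onz(w,uv,z); print(uv,Rt.T@(P-o["tool_pos"]),(P-piv)@X,(P-piv)@Y)
crop("pics/w23_wrist.png","pics/w23wc.png",200,0,300,290,2.7)
E
```

```text
(369, 129) [-25.73  70.47  54.4 ] -21.7514696457953 1.1860896438679749
(357, 126) [10.26 68.82 60.4 ] -15.80022138585336 -0.43257207177363133
(258, 266) [-52.82   9.48  -0.94] -77.14509098495269 -59.761177660686535
(258, 10) [-52.71 115.36  -0.95] -77.00594212340728 46.11901632530708
```

>>> arm_command:
  plan:
    - {"tx":0,"ty":0,"tz":0.3,"wx":0,"wy":0,"wz":0,"jaw":-1}
    - {"tx":0,"ty":0,"tz":0.6,"wx":0,"wy":0,"wz":0,"jaw":-1}
    - {"tx":0,"ty":0,"tz":0.9,"wx":0,"wy":0,"wz":0,"jaw":-1}
    - {"tx":0,"ty":0,"tz":1,"wx":0,"wy":0,"wz":0,"jaw":-1}
    - {"tx":0,"ty":0,"tz":1,"wx":0,"wy":0,"wz":0,"jaw":-1}
    - {"tx":0,"ty":0,"tz":0.8,"wx":0,"wy":0,"wz":0,"jaw":-1}
    - {"tx":0,"ty":0,"tz":0.6,"wx":0,"wy":0,"wz":0,"jaw":-1}
    - {"tx":0,"ty":0,"tz":0.4,"wx":0,"wy":0,"wz":0,"jaw":-1}
    - {"tx":0,"ty":0,"tz":0.2,"wx":0,"wy":0,"wz":0,"jaw":-1}
    - {"tx":0,"ty":0,"tz":0,"wx":0,"wy":0,"wz":0,"jaw":-1}

```text
time: 29.9
tool_pos: [538.7, 121.9, 184.1]
tcp_rot: [2.437, 1.569, 2.612]
contact_force: [0.2, 0.1, -2.4]
grip_width: 9.6
```

```bash
python3 - <<'E'
from look import *
o=look("w24")
crop("pics/w24_scene.png","pics/w24s.png",270,130,390,250,5)
crop("pics/w24_wrist.png","pics/w24w.png",200,60,420,260,3)
E
```

```text
t 30.05 rail rel [-18.22  -0.96 -57.76] F [[ 0.24  0.02 -2.42]
 [ 0.45  0.34 -2.39]
 [ 0.48 -0.73 -0.98]
 [-0.73  0.34 -1.6 ]] mean [ 0.11 -0.01 -1.85] M [-0.15  0.02 -0.01] w 9.984182339295366
yaw 0.1750865788317319 tilt [ 0. -0.]
```

>>> arm_command:
  plan:
    - {"tx":0,"ty":0,"tz":0.25,"wx":0,"wy":0,"wz":0,"jaw":-1}
    - {"tx":0,"ty":0,"tz":0.25,"wx":0,"wy":0,"wz":0,"jaw":-1}
    - {"tx":0,"ty":0,"tz":0.25,"wx":0,"wy":0,"wz":0,"jaw":-1}
    - {"tx":0,"ty":0,"tz":0.25,"wx":0,"wy":0,"wz":0,"jaw":-1}
    - {"tx":0,"ty":0,"tz":0.25,"wx":0,"wy":0,"wz":0,"jaw":-1}
    - {"tx":0,"ty":0,"tz":0.25,"wx":0,"wy":0,"wz":0,"jaw":-1}
    - {"tx":0,"ty":0,"tz":0.25,"wx":0,"wy":0,"wz":0,"jaw":-1}
    - {"tx":0,"ty":0,"tz":0.25,"wx":0,"wy":0,"wz":0,"jaw":-1}
    - {"tx":0,"ty":0,"tz":0.25,"wx":0,"wy":0,"wz":0,"jaw":-1}
    - {"tx":0,"ty":0,"tz":0.25,"wx":0,"wy":0,"wz":0,"jaw":-1}
    - {"tx":0,"ty":0,"tz":0.25,"wx":0,"wy":0,"wz":0,"jaw":-1}
    - {"tx":0,"ty":0,"tz":0.2,"wx":0,"wy":0,"wz":0,"jaw":-1}
    - {"tx":0,"ty":0,"tz":0,"wx":0,"wy":0,"wz":0,"jaw":-1}

```text
time: 31.35
tool_pos: [567.9, 127.1, 184.1]
tcp_rot: [2.341, 1.569, 2.516]
contact_force: [0.6, 0.1, -3.4]
grip_width: 10.0
```

```bash
python3 - <<'E'
from look import *
o=look("w25",("scene","wrist"))
crop("pics/w25_scene.png","pics/w25s.png",290,140,370,220,7)
E
```

```text
t 31.45 rail rel [ 11.41  -1.02 -57.97] F [[ 0.56 -0.02 -3.4 ]
 [ 0.06 -0.13 -1.86]
 [-0.4  -0.25 -1.86]] mean [ 0.07 -0.13 -2.37] M [-0.23  0.09 -0.02] w 9.754875238571984
yaw 0.17506338206700928 tilt [ 0. -0.]
```

>>> arm_command:
  plan:
    - {"tx":0,"ty":0,"tz":0.13,"wx":0,"wy":0,"wz":0,"jaw":-1}
    - {"tx":0,"ty":0,"tz":0.13,"wx":0,"wy":0,"wz":0,"jaw":-1}
    - {"tx":0,"ty":0,"tz":0.13,"wx":0,"wy":0,"wz":0,"jaw":-1}
    - {"tx":0,"ty":0,"tz":0,"wx":0,"wy":0,"wz":0,"jaw":-1}

```text
time: 31.85
tool_pos: [571.7, 127.8, 184.1]
tcp_rot: [2.308, 1.569, 2.483]
contact_force: [-0.4, -0.2, -1.8]
grip_width: 9.8
```

>>> arm_command:
  plan:
    - {"tx":0,"ty":0,"tz":0.08,"wx":0,"wy":0,"wz":0,"jaw":-1}
    - {"tx":0,"ty":0,"tz":0.08,"wx":0,"wy":0,"wz":0,"jaw":-1}
    - {"tx":0,"ty":0,"tz":0,"wx":0,"wy":0,"wz":0,"jaw":-1}

```text
time: 32.15
tool_pos: [573.2, 128.0, 184.1]
tcp_rot: [2.333, 1.569, 2.508]
contact_force: [0.2, -0.1, -2.1]
grip_width: 9.6
```

```bash
python3 - <<'E'
from look import *
o=look("w26",("wrist",))
E
```

```text
t 32.2 rail rel [ 17.03  -1.04 -57.91] F [[ 0.14 -0.15 -2.11]
 [-0.39  0.21 -1.71]] mean [-0.12  0.03 -1.91] M [-0.2   0.16  0.06] w 9.920314729678136
yaw 0.17506949113189196 tilt [ 0. -0.]
```

>>> arm_command:
  plan:
    - {"tx":0,"ty":0,"tz":0.08,"wx":0,"wy":0,"wz":0,"jaw":-1}
    - {"tx":0,"ty":0,"tz":0.07,"wx":0,"wy":0,"wz":0,"jaw":-1}
    - {"tx":0,"ty":0,"tz":0,"wx":0,"wy":0,"wz":0,"jaw":-1}

```text
time: 32.5
tool_pos: [574.7, 128.3, 184.2]
tcp_rot: [2.314, 1.569, 2.489]
contact_force: [-1.5, 0.4, -1.4]
grip_width: 9.8
```

>>> arm_command:
  plan:
    - {"tx":0,"ty":0,"tz":0.07,"wx":0,"wy":0,"wz":0,"jaw":-1}
    - {"tx":0,"ty":0,"tz":0,"wx":0,"wy":0,"wz":0,"jaw":-1}

```text
time: 32.7
tool_pos: [575.4, 128.4, 184.1]
tcp_rot: [2.347, 1.569, 2.522]
contact_force: [-0.4, 0.4, -1.4]
grip_width: 9.8
```

```bash
python3 - <<'E'
from look import *
o=look("w27",("scene","wrist"))
crop("pics/w27_scene.png","pics/w27s.png",290,140,370,220,7)
crop("pics/w27_wrist.png","pics/w27w.png",200,60,420,260,3)
E
```

```text
t 32.8 rail rel [ 19.21  -1.06 -57.89] F [[-0.28  0.47 -1.39]
 [-1.14 -0.72 -1.91]
 [-1.02 -0.34 -2.18]] mean [-0.81 -0.2  -1.82] M [-0.17  0.19  0.05] w 9.940798415082451
yaw 0.17502783537531694 tilt [ 0. -0.]
```

>>> arm_command:
  plan:
    - {"tx":0,"ty":0,"tz":0.06,"wx":0,"wy":0,"wz":0,"jaw":-1}
    - {"tx":0,"ty":0,"tz":0,"wx":0,"wy":0,"wz":0,"jaw":-1}

```text
time: 33.0
tool_pos: [575.7, 128.5, 184.1]
tcp_rot: [2.558, 1.569, 2.733]
contact_force: [-1.7, -0.1, -1.4]
grip_width: 10.0
```

>>> arm_command:
  plan:
    - {"tx":0,"ty":0,"tz":0.06,"wx":0,"wy":0,"wz":0,"jaw":-1}
    - {"tx":0,"ty":0,"tz":0,"wx":0,"wy":0,"wz":0,"jaw":-1}

```text
time: 33.2
tool_pos: [576.1, 128.5, 184.1]
tcp_rot: [2.693, 1.568, 2.868]
contact_force: [-4.7, -1.3, -1.1]
grip_width: 9.7
```

```bash
python3 - <<'E'
from look import *
o=look("w28",("wrist","wrist"))
E
```

```text
t 33.3 rail rel [ 20.04  -1.02 -57.92] F [[-4.82 -0.5  -1.08]
 [-4.14  0.61 -1.04]
 [-4.08 -0.51 -0.14]] mean [-4.34 -0.13 -0.75] M [-0.28  0.59  0.27] w 10.007305478401662
yaw 0.17528974646713302 tilt [ 0. -0.]
```

>>> arm_command:
  plan:
    - {"tx":0,"ty":0,"tz":0,"wx":0,"wy":0,"wz":0,"jaw":-1}
    - {"tx":0,"ty":0,"tz":0,"wx":0,"wy":0,"wz":0,"jaw":-1}
    - {"tx":0,"ty":0,"tz":0,"wx":0,"wy":0,"wz":0,"jaw":-1}
    - {"tx":0,"ty":0,"tz":0,"wx":0,"wy":0,"wz":0,"jaw":-1}
    - {"tx":0,"ty":0,"tz":0,"wx":0,"wy":0,"wz":0,"jaw":-1}

```text
time: 33.8
tool_pos: [576.3, 128.6, 184.1]
tcp_rot: [2.505, 1.569, 2.68]
contact_force: [-5.1, -1.1, 0.2]
grip_width: 9.9
```

>>> arm_command:
  plan:
    - {"tx":0,"ty":0,"tz":0,"wx":0,"wy":0,"wz":0,"jaw":-1}
    - {"tx":0,"ty":0,"tz":0,"wx":0,"wy":0,"wz":0,"jaw":-1}
    - {"tx":0,"ty":0,"tz":0,"wx":0,"wy":0,"wz":0,"jaw":-1}
    - {"tx":0,"ty":0,"tz":0,"wx":0,"wy":0,"wz":0,"jaw":-1}
    - {"tx":0,"ty":0,"tz":0,"wx":0,"wy":0,"wz":0,"jaw":-1}

```text
time: 34.3
tool_pos: [576.3, 128.6, 184.1]
tcp_rot: [2.518, 1.569, 2.693]
contact_force: [-4.7, -0.8, -0.6]
grip_width: 10.0
```

```bash
python3 - <<'E'
from look import *
o=look("w29",("wrist","side","scene"))
crop("pics/w29_scene.png","pics/w29s.png",270,130,390,250,5)
crop("pics/w29_wrist.png","pics/w29w.png",200,60,420,260,3)
crop("pics/w29_side.png","pics/w29d.png",150,100,270,230,5)
E
```

```text
t 34.45 rail rel [ 20.27  -1.02 -57.91] F [[-4.79  0.08 -0.65]
 [-5.36 -0.39 -0.79]
 [-5.25 -0.34 -0.65]
 [-4.97  0.47 -1.96]] mean [-5.09 -0.05 -1.01] M [-0.29  0.69  0.37] w 9.800876624995407
yaw 0.1751639569652979 tilt [ 0. -0.]
```

>>> arm_command:
  plan:
    - {"tx":0.15,"ty":0,"tz":0.035,"wx":0,"wy":0,"wz":0,"jaw":-1}
    - {"tx":0.15,"ty":0,"tz":0.035,"wx":0,"wy":0,"wz":0,"jaw":-1}
    - {"tx":0.15,"ty":0,"tz":0.04,"wx":0,"wy":0,"wz":0,"jaw":-1}

```text
time: 34.75
tool_pos: [577.4, 128.9, 179.7]
tcp_rot: [2.377, 1.569, 2.553]
contact_force: [-5.5, -1.8, 0.0]
grip_width: 9.7
```

>>> arm_command:
  plan:
    - {"tx":0.15,"ty":0,"tz":0.04,"wx":0,"wy":0,"wz":0,"jaw":-1}
    - {"tx":0.15,"ty":0,"tz":0.04,"wx":0,"wy":0,"wz":0,"jaw":-1}
    - {"tx":0.15,"ty":0,"tz":0.04,"wx":0,"wy":0,"wz":0,"jaw":-1}

```text
time: 35.05
tool_pos: [578.5, 129.1, 175.1]
tcp_rot: [2.478, 1.569, 2.653]
contact_force: [-5.6, -0.1, 0.6]
grip_width: 9.9
```

```bash
python3 - <<'E'
from look import *
o=look("w30",("wrist",))
E
```

```text
t 35.1 rail rel [ 22.39  -0.91 -67.18] F [[-5.51  0.87  0.55]
 [-4.17  1.1  -2.31]] mean [-4.84  0.98 -0.88] M [-0.33  0.71  0.3 ] w 9.855442028799404
yaw 0.17526364753002013 tilt [ 0. -0.]
```

>>> arm_command:
  plan:
    - {"tx":0.15,"ty":0,"tz":0.04,"wx":0,"wy":0,"wz":0,"jaw":-1}
    - {"tx":0.15,"ty":0,"tz":0.035,"wx":0,"wy":0,"wz":0,"jaw":-1}
    - {"tx":0.15,"ty":0,"tz":0.04,"wx":0,"wy":0,"wz":0,"jaw":-1}
    - {"tx":0.15,"ty":0,"tz":0.035,"wx":0,"wy":0,"wz":0,"jaw":-1}

```text
time: 35.5
tool_pos: [579.9, 129.3, 169.1]
tcp_rot: [2.521, 1.569, 2.697]
contact_force: [-5.5, -1.3, -0.2]
grip_width: 9.9
```

>>> arm_command:
  plan:
    - {"tx":0.15,"ty":0,"tz":0.04,"wx":0,"wy":0,"wz":0,"jaw":-1}
    - {"tx":0.15,"ty":0,"tz":0.04,"wx":0,"wy":0,"wz":0,"jaw":-1}
    - {"tx":0.15,"ty":0,"tz":0.04,"wx":0,"wy":0,"wz":0,"jaw":-1}
    - {"tx":0.15,"ty":0,"tz":0.035,"wx":0,"wy":0,"wz":0,"jaw":-1}

```text
time: 35.9
tool_pos: [581.3, 129.6, 163.1]
tcp_rot: [2.564, 1.569, 2.739]
contact_force: [-6.0, -0.7, 0.2]
grip_width: 9.9
```

```bash
python3 - <<'E'
from look import *
o=look("w31",("wrist",))
E
```

```text
t 35.95 rail rel [ 25.29  -0.87 -79.21] F [[-6.    0.33  0.15]
 [-5.01  0.35 -2.24]] mean [-5.5   0.34 -1.04] M [-0.29  0.76  0.41] w 10.0179062793102
yaw 0.1753528710618897 tilt [ 0. -0.]
```

>>> arm_command:
  plan:
    - {"tx":0.15,"ty":0,"tz":0.035,"wx":0,"wy":0,"wz":0,"jaw":-1}
    - {"tx":0.15,"ty":0,"tz":0.035,"wx":0,"wy":0,"wz":0,"jaw":-1}
    - {"tx":0.15,"ty":0,"tz":0.04,"wx":0,"wy":0,"wz":0,"jaw":-1}
    - {"tx":0.15,"ty":0,"tz":0.035,"wx":0,"wy":0,"wz":0,"jaw":-1}

```text
time: 36.35
tool_pos: [582.7, 129.9, 157.1]
tcp_rot: [2.596, 1.568, 2.771]
contact_force: [-5.5, -1.8, 1.1]
grip_width: 10.3
```

>>> arm_command:
  plan:
    - {"tx":0.15,"ty":0,"tz":0.04,"wx":0,"wy":0,"wz":0,"jaw":-1}
    - {"tx":0.15,"ty":0,"tz":0.035,"wx":0,"wy":0,"wz":0,"jaw":-1}
    - {"tx":0.15,"ty":0,"tz":0.04,"wx":0,"wy":0,"wz":0,"jaw":-1}
    - {"tx":0.15,"ty":0,"tz":0.035,"wx":0,"wy":0,"wz":0,"jaw":-1}

```text
time: 36.75
tool_pos: [584.1, 130.1, 151.0]
tcp_rot: [2.631, 1.568, 2.806]
contact_force: [-6.5, -1.5, 0.6]
grip_width: 9.8
```

```bash
python3 - <<'E'
from look import *
o=look("w32",("scene","wrist"))
crop("pics/w32_scene.png","pics/w32s.png",270,130,390,250,5)
E
```

```text
t 36.85 rail rel [ 28.02  -0.91 -91.38] F [[-6.62 -0.39  0.65]
 [-5.91 -0.51 -2.86]
 [-5.53 -0.13 -1.75]] mean [-6.02 -0.35 -1.32] M [-0.34  0.82  0.39] w 9.568037038324814
yaw 0.17529884254176575 tilt [ 0. -0.]
```

>>> arm_command:
  plan:
    - {"tx":0.12,"ty":0,"tz":0.01,"wx":0,"wy":0,"wz":0,"jaw":-1}
    - {"tx":0.12,"ty":0,"tz":0.03,"wx":0,"wy":0,"wz":0,"jaw":-1}
    - {"tx":0.12,"ty":0,"tz":0.03,"wx":0,"wy":0,"wz":0,"jaw":-1}
    - {"tx":0.12,"ty":0,"tz":0.03,"wx":0,"wy":0,"wz":0,"jaw":-1}
    - {"tx":0,"ty":0,"tz":0,"wx":0,"wy":0,"wz":0,"jaw":-1}

```text
time: 37.35
tool_pos: [585.0, 130.3, 145.9]
tcp_rot: [2.723, 1.568, 2.898]
contact_force: [-5.0, -1.0, -1.9]
grip_width: 9.5
```

>>> arm_command:
  plan:
    - {"tx":0.1,"ty":0,"tz":0.025,"wx":0,"wy":0,"wz":0,"jaw":-1}
    - {"tx":0.08,"ty":0,"tz":0.02,"wx":0,"wy":0,"wz":0,"jaw":-1}
    - {"tx":0,"ty":0,"tz":0,"wx":0,"wy":0,"wz":0,"jaw":-1}

```text
time: 37.65
tool_pos: [585.5, 130.3, 144.2]
tcp_rot: [2.708, 1.568, 2.884]
contact_force: [-5.2, -1.5, -0.9]
grip_width: 9.6
```

```bash
python3 - <<'E'
from look import *
o=look("w33",("wrist",))
E
```

```text
t 37.7 rail rel [ 29.54  -0.89 -97.83] F [[-5.41 -0.6  -0.95]
 [-5.76  0.39 -0.68]] mean [-5.59 -0.1  -0.81] M [-0.27  0.86  0.37] w 9.85270967355797
yaw 0.1753140971639778 tilt [ 0. -0.]
```

>>> arm_command:
  plan:
    - {"tx":0.06,"ty":0,"tz":0.01,"wx":0,"wy":0,"wz":0,"jaw":-1}
    - {"tx":0.06,"ty":0,"tz":0.01,"wx":0,"wy":0,"wz":0,"jaw":-1}
    - {"tx":0,"ty":0,"tz":0,"wx":0,"wy":0,"wz":0,"jaw":-1}

```text
time: 38.0
tool_pos: [585.7, 130.4, 143.1]
tcp_rot: [2.661, 1.568, 2.837]
contact_force: [-6.3, -0.5, -0.1]
grip_width: 9.8
```

>>> arm_command:
  plan:
    - {"tx":0.06,"ty":0,"tz":0.012,"wx":0,"wy":0,"wz":0,"jaw":-1}
    - {"tx":0,"ty":0,"tz":0,"wx":0,"wy":0,"wz":0,"jaw":-1}

```text
time: 38.2
tool_pos: [585.8, 130.4, 142.5]
tcp_rot: [2.645, 1.568, 2.82]
contact_force: [-5.7, -1.0, 0.0]
grip_width: 9.9
```

>>> arm_command:
  plan:
    - {"tx":0.06,"ty":0,"tz":0.012,"wx":0,"wy":0,"wz":0,"jaw":-1}
    - {"tx":0,"ty":0,"tz":0,"wx":0,"wy":0,"wz":0,"jaw":-1}

```text
time: 38.4
tool_pos: [586.0, 130.5, 141.9]
tcp_rot: [2.641, 1.568, 2.816]
contact_force: [-5.9, -0.7, -1.0]
grip_width: 9.9
```

>>> arm_command:
  plan:
    - {"tx":0.06,"ty":0,"tz":0.01,"wx":0,"wy":0,"wz":0,"jaw":-1}
    - {"tx":0,"ty":0,"tz":0,"wx":0,"wy":0,"wz":0,"jaw":-1}

```text
time: 38.6
tool_pos: [586.1, 130.5, 141.3]
tcp_rot: [2.64, 1.568, 2.816]
contact_force: [-4.8, -0.6, 0.0]
grip_width: 9.6
```

>>> arm_command:
  plan:
    - {"tx":0.06,"ty":0,"tz":0.01,"wx":0,"wy":0,"wz":0,"jaw":-1}
    - {"tx":0,"ty":0,"tz":0,"wx":0,"wy":0,"wz":0,"jaw":-1}

```text
time: 38.8
tool_pos: [586.2, 130.5, 140.7]
tcp_rot: [2.636, 1.568, 2.811]
contact_force: [-5.6, -1.0, -1.1]
grip_width: 9.9
```

>>> arm_command:
  plan:
    - {"tx":0.06,"ty":0,"tz":0.01,"wx":0,"wy":0,"wz":0,"jaw":-1}
    - {"tx":0,"ty":0,"tz":0,"wx":0,"wy":0,"wz":0,"jaw":-1}

```text
time: 39.0
tool_pos: [586.4, 130.5, 140.4]
tcp_rot: [2.542, 1.569, 2.717]
contact_force: [-6.1, -1.3, 0.9]
grip_width: 10.0
```

```bash
python3 - <<'E'
from look import *
o=look("w34",("scene","wrist"))
crop("pics/w34_scene.png","pics/w34s.png",290,150,370,230,7)
E
```

```text
t 39.1 rail rel [  30.49   -0.84 -101.64] F [[-6.23 -0.2   0.87]
 [-5.51  0.46  0.86]
 [-5.89  0.15  0.93]] mean [-5.88  0.13  0.89] M [-0.15  0.89  0.41] w 9.709774284074545
yaw 0.17535060881969647 tilt [ 0. -0.]
```

>>> arm_command:
  plan:
    - {"tx":0.04,"ty":0,"tz":0,"wx":0,"wy":0,"wz":0,"jaw":-1}
    - {"tx":0,"ty":0,"tz":0,"wx":0,"wy":0,"wz":0,"jaw":-1}

```text
time: 39.3
tool_pos: [586.5, 130.6, 140.2]
tcp_rot: [2.417, 1.569, 2.593]
contact_force: [-6.3, -1.4, 2.3]
grip_width: 10.0
```

```bash
python3 - <<'E'
from look import *
o=look("w35",("wrist",))
E
```

```text
t 39.35 rail rel [  30.61   -0.85 -101.77] F [[-6.44 -0.31  2.31]
 [-6.63 -0.56  1.59]] mean [-6.54 -0.44  1.95] M [-0.1   0.94  0.48] w 10.072945343347156
yaw 0.1753101385081777 tilt [ 0. -0.]
```

>>> arm_command:
  plan:
    - {"tx":0,"ty":0,"tz":-0.02,"wx":0,"wy":0,"wz":0,"jaw":-1}
    - {"tx":0,"ty":0,"tz":0,"wx":0,"wy":0,"wz":0,"jaw":-1}
    - {"tx":0,"ty":0,"tz":0,"wx":0,"wy":0,"wz":0,"jaw":-1}
    - {"tx":0,"ty":0,"tz":0,"wx":0,"wy":0,"wz":0,"jaw":-1}
    - {"tx":0,"ty":0,"tz":0,"wx":0,"wy":0,"wz":0,"jaw":-1}
    - {"tx":0,"ty":0,"tz":0,"wx":0,"wy":0,"wz":0,"jaw":-1}
    - {"tx":0,"ty":0,"tz":0,"wx":0,"wy":0,"wz":0,"jaw":-1}
    - {"tx":0,"ty":0,"tz":0,"wx":0,"wy":0,"wz":0,"jaw":-1}

```text
time: 40.15
tool_pos: [586.4, 130.6, 140.2]
tcp_rot: [2.339, 1.569, 2.515]
contact_force: [-6.5, -0.7, 3.4]
grip_width: 9.8
```

```bash
python3 - <<'E'
from look import *
o=look("w36",("wrist",))
E
```

```text
t 40.2 rail rel [  30.48   -0.85 -101.75] F [[-6.5   0.41  3.42]
 [-5.94  0.72  0.81]] mean [-6.22  0.57  2.12] M [-0.16  0.88  0.43] w 9.686479633184671
yaw 0.17525500383955922 tilt [ 0. -0.]
```

>>> arm_command:
  plan:
    - {"tx":0.02,"ty":0,"tz":-0.08,"wx":0,"wy":0,"wz":0,"jaw":-1}
    - {"tx":0.035,"ty":0,"tz":-0.11,"wx":0,"wy":0,"wz":0,"jaw":-1}
    - {"tx":0.035,"ty":0,"tz":-0.12,"wx":0,"wy":0,"wz":0,"jaw":-1}
    - {"tx":0.035,"ty":0,"tz":-0.12,"wx":0,"wy":0,"wz":0,"jaw":-1}
    - {"tx":0.035,"ty":0,"tz":-0.12,"wx":0,"wy":0,"wz":0,"jaw":-1}

```text
time: 40.7
tool_pos: [581.5, 129.7, 138.7]
tcp_rot: [1.397, 1.569, 1.572]
contact_force: [-1.5, 0.2, 4.5]
grip_width: 10.0
```

```bash
python3 - <<'E'
from look import *
o=look("w37",("wrist",))
E
```

```text
t 40.75 rail rel [  25.22   -0.87 -103.41] F [[-1.4   0.5   4.46]
 [-2.72  0.67  4.01]] mean [-2.06  0.58  4.24] M [0.34 0.36 0.18] w 10.187705291139613
yaw 0.17495469953507398 tilt [ 0. -0.]
```

>>> arm_command:
  plan:
    - {"tx":0,"ty":0,"tz":-0.13,"wx":0,"wy":0.005,"wz":0,"jaw":-1}
    - {"tx":0.03,"ty":0,"tz":-0.15,"wx":0,"wy":0.005,"wz":0,"jaw":-1}
    - {"tx":0.03,"ty":0,"tz":-0.15,"wx":0,"wy":0.005,"wz":0,"jaw":-1}
    - {"tx":0.03,"ty":0,"tz":-0.15,"wx":0,"wy":0.005,"wz":0,"jaw":-1}

```text
time: 41.15
tool_pos: [575.4, 128.5, 137.5]
tcp_rot: [3.084, 1.55, -3.024]
contact_force: [-1.5, 1.6, 3.2]
grip_width: 9.7
```

```bash
python3 - <<'E'
from look import *
o=look("w38",("wrist",))
E
```

```text
t 41.2 rail rel [  19.17   -0.92 -104.52] F [[-1.24  1.85  3.22]
 [-1.18  1.45  2.98]] mean [-1.21  1.65  3.1 ] M [0.32 0.32 0.13] w 9.664088911000675
yaw 0.1750379602959908 tilt [ 0.   -0.02]
```

>>> arm_command:
  plan:
    - {"tx":0.01,"ty":0,"tz":-0.16,"wx":0,"wy":0.004,"wz":0,"jaw":-1}
    - {"tx":0.025,"ty":0,"tz":-0.16,"wx":0,"wy":0.004,"wz":0,"jaw":-1}
    - {"tx":0.025,"ty":0,"tz":-0.16,"wx":0,"wy":0.003,"wz":0,"jaw":-1}
    - {"tx":0.025,"ty":0,"tz":-0.16,"wx":0,"wy":0.003,"wz":0,"jaw":-1}
    - {"tx":0.02,"ty":0,"tz":-0.16,"wx":0,"wy":0.003,"wz":0,"jaw":-1}
    - {"tx":0.02,"ty":0,"tz":-0.16,"wx":0,"wy":0,"wz":0,"jaw":-1}

```text
time: 41.8
tool_pos: [565.8, 126.7, 136.4]
tcp_rot: [3.114, 1.532, -2.994]
contact_force: [-0.6, 1.6, 1.0]
grip_width: 9.7
```

```bash
python3 - <<'E'
from look import *
o=look("w39",("wrist","scene"))
crop("pics/w39_wrist.png","pics/w39w.png",200,60,420,260,3)
crop("pics/w39_scene.png","pics/w39s.png",270,130,390,250,5)
E
```

```text
t 41.9 rail rel [   9.48   -0.98 -105.6 ] F [[-0.3   1.72  0.99]
 [-1.43  1.67  2.05]
 [-0.48  1.77  0.26]] mean [-0.74  1.72  1.1 ] M [0.24 0.15 0.06] w 10.178872093710403
yaw 0.1750603271450259 tilt [ 0.   -0.04]
```

>>> arm_command:
  plan:
    - {"tx":0.01,"ty":0.02,"tz":-0.15,"wx":0,"wy":0,"wz":0,"jaw":-1}
    - {"tx":0.015,"ty":0.03,"tz":-0.15,"wx":0,"wy":0,"wz":0,"jaw":-1}
    - {"tx":0.01,"ty":0,"tz":-0.13,"wx":0,"wy":0,"wz":0,"jaw":-1}
    - {"tx":0.01,"ty":0,"tz":-0.12,"wx":0,"wy":0,"wz":0,"jaw":-1}
    - {"tx":0,"ty":0,"tz":-0.1,"wx":0,"wy":0,"wz":0,"jaw":-1}
    - {"tx":0,"ty":0,"tz":-0.08,"wx":0,"wy":0,"wz":0,"jaw":-1}
    - {"tx":0,"ty":0,"tz":0,"wx":0,"wy":0,"wz":0,"jaw":-1}

```text
time: 42.6
tool_pos: [558.5, 126.0, 136.2]
tcp_rot: [3.114, 1.532, -2.994]
contact_force: [-0.0, 0.4, -1.8]
grip_width: 9.6
```

```bash
python3 - <<'E'
from look import *
import pickle
o=look("w40",("wrist",)); 
pickle.dump(o,open("w40.pkl","wb"))
crop("pics/w40_wrist.png","pics/w40w.png",150,90,400,260,3)
E
```

```text
t 42.65 rail rel [   2.34   -0.45 -105.73] F [[ 0.04  0.42 -1.81]
 [-0.15 -0.19 -1.71]] mean [-0.05  0.11 -1.76] M [-0.22 -0.03  0.03] w 10.042450095321126
yaw 0.17510547341677563 tilt [ 0.   -0.04]
```

```bash
python3 - <<'E'
from look import *
import pickle
o=pickle.load(open("w40.pkl","rb")); w=wristcam(o); print(w[2]-piv, rot(o["tcp_rot"]))
g=lambda a,b:(150+a/3,90+b/3)
for n,uv,z in [("shank back low",g(398,118),177),("shank back up",g(500,250),258),("up",g(500,250),252),("tip",g(113,162),212),("tipbase",g(150,140),178),("rail L",g(288,100),290-105.7+5),("rail R",g(357,100),290-105.7+5)]:
    P=onz(w,uv,z)-piv; print(n,P@X,P@Y,P[2])
E
```

```text
[ 4.79 17.11 18.96] [[-0.04 -0.17  0.98]
 [-0.01  0.98  0.17]
 [-1.    0.   -0.04]]
shank back low 14.021939900587999 3.328909815259543 -113.0
shank back up 16.433293603623902 3.3707406400389126 -32.0
up 17.460190254564363 1.8826271103384176 -38.0
tip -19.440470766559297 1.7725685558809807 -78.0
tipbase -23.101859106338622 0.09806061698823205 -112.0
rail L -1.391331338089595 6.85544467016329 -100.69999999999999
rail R 7.886632360321468 6.8693648194199275 -100.69999999999999
```

>>> arm_command:
  plan:
    - {"tx":0.05,"ty":0,"tz":0,"wx":0,"wy":0,"wz":0,"jaw":-1}
    - {"tx":0.04,"ty":0,"tz":0,"wx":0,"wy":0,"wz":0,"jaw":-1}
    - {"tx":0,"ty":0,"tz":0,"wx":0,"wy":0,"wz":0,"jaw":-1}

```text
time: 42.95
tool_pos: [558.9, 126.1, 135.8]
tcp_rot: [3.111, 1.533, -2.998]
contact_force: [-0.7, -1.0, -0.0]
grip_width: 9.8
```

>>> arm_command:
  plan:
    - {"tx":0.04,"ty":0,"tz":0,"wx":0,"wy":0,"wz":0,"jaw":-1}
    - {"tx":0,"ty":0,"tz":0,"wx":0,"wy":0,"wz":0,"jaw":-1}

```text
time: 43.15
tool_pos: [559.0, 126.1, 135.6]
tcp_rot: [3.11, 1.534, -2.998]
contact_force: [-0.8, 0.2, 3.6]
grip_width: 10.0
```

```bash
python3 - <<'E'
from look import *
o=look("w41",("wrist",)); 
E
```

```text
t 43.2 rail rel [   2.67   -0.44 -106.46] F [[-0.75  0.29  3.61]
 [-0.64  0.18  3.82]] mean [-0.69  0.24  3.72] M [0.11 0.11 0.07] w 9.869838566287635
yaw 0.17498474936596226 tilt [ 0.   -0.04]
```

>>> arm_command:
  plan:
    - {"tx":-0.03,"ty":0,"tz":-0.04,"wx":0,"wy":0,"wz":0,"jaw":-1}
    - {"tx":0,"ty":0,"tz":0,"wx":0,"wy":0,"wz":0,"jaw":-1}
    - {"tx":0,"ty":0,"tz":0,"wx":0,"wy":0,"wz":0,"jaw":-1}

```text
time: 43.5
tool_pos: [558.3, 126.0, 135.5]
tcp_rot: [3.111, 1.533, -2.997]
contact_force: [-0.2, -0.3, 4.0]
grip_width: 9.5
```

```bash
python3 - <<'E'
from look import *
import pickle
o=look("w42",("wrist","scene","side")); pickle.dump(o,open("w42.pkl","wb"))
crop("pics/w42_wrist.png","pics/w42w.png",150,90,400,260,3)
crop("pics/w42_scene.png","pics/w42s.png",260,130,380,260,5)
crop("pics/w42_side.png","pics/w42d.png",150,100,280,240,4.5)
E
```

```text
t 43.65 rail rel [   2.06   -0.45 -106.46] F [[-0.25 -0.29  4.05]
 [ 0.44 -0.13  4.33]
 [-0.04 -0.93  4.46]
 [ 0.63  1.13  4.07]] mean [ 0.19 -0.06  4.23] M [0.15 0.09 0.05] w 9.726581459594879
yaw 0.17505548072590407 tilt [ 0.   -0.04]
```

>>> arm_command:
  plan:
    - {"tx":-0.04,"ty":0,"tz":0,"wx":0,"wy":0,"wz":0,"jaw":-1}
    - {"tx":0,"ty":0,"tz":0,"wx":0,"wy":0,"wz":0,"jaw":-1}
    - {"tx":0,"ty":0,"tz":0,"wx":0,"wy":0,"wz":0,"jaw":-1}

```text
time: 43.95
tool_pos: [558.1, 125.9, 135.6]
tcp_rot: [3.112, 1.532, -2.996]
contact_force: [0.1, -0.1, 2.8]
grip_width: 10.1
```

```bash
python3 - <<'E'
from look import *
import pickle
o=look("w43",("wrist","wrist")); pickle.dump(o,open("w43.pkl","wb"))
w=wristcam(o)
# same-edge hook tilt measure from w42w
o2=pickle.load(open("w42.pkl","rb")); w=wristcam(o2)
g=lambda a,b:(150+a/3,90+b/3)
for n,uv,z in [("low",g(398,118),177),("up",g(502,250),258),("up",g(502,250),252),("tip",g(112,162),212),("tipbase",g(150,140),178),("L",g(287,100),290-106.4+5),("R",g(358,100),290-106.4+5)]:
    P=onz(w,uv,z)-piv; print(n,P@X,P@Y,P[2])
E
```

```text
t 44.05 rail rel [   1.92   -0.46 -106.35] F [[ 0.06 -0.12  2.77]
 [-0.94 -0.13  2.95]
 [-0.63  0.65  2.41]] mean [-0.5   0.13  2.71] M [0.02 0.06 0.06] w 9.60014166604296
yaw 0.17513049875748607 tilt [ 0.   -0.04]
low 13.6980473039979 3.4026157842509384 -112.99999999999997
up 16.100145721849596 3.551287927852693 -32.0
up 17.143759007190617 2.063446403002214 -38.0
tip -19.65003098085054 1.8848746504550753 -78.0
tipbase -23.216394578975226 0.19417505421772152 -112.0
L -1.8177332480872865 6.861869414057345 -101.4
R 7.726421904833676 6.875361987117483 -101.4
```

>>> arm_command:
  plan:
    - {"tx":-0.03,"ty":0,"tz":0,"wx":0,"wy":0,"wz":0,"jaw":-1}
    - {"tx":0,"ty":0,"tz":0,"wx":0,"wy":0,"wz":0,"jaw":-1}
    - {"tx":0,"ty":0,"tz":0,"wx":0,"wy":0,"wz":0,"jaw":-0.74}
    - {"tx":0,"ty":0,"tz":0,"wx":0,"wy":0,"wz":0,"jaw":-0.74}
    - {"tx":0,"ty":0,"tz":0,"wx":0,"wy":0,"wz":0,"jaw":-0.74}
    - {"tx":0,"ty":0,"tz":0,"wx":0,"wy":0,"wz":0,"jaw":-0.74}
    - {"tx":0,"ty":0,"tz":0,"wx":0,"wy":0,"wz":0,"jaw":-0.74}
    - {"tx":0,"ty":0,"tz":0,"wx":0,"wy":0,"wz":0,"jaw":-0.74}

```text
time: 44.85
tool_pos: [558.2, 125.9, 136.1]
tcp_rot: [3.114, 1.533, -2.994]
contact_force: [-0.1, 0.1, 0.0]
grip_width: 11.8
```

```bash
python3 - <<'E'
from look import *
import pickle
o=look("w44",("wrist","scene","side")); pickle.dump(o,open("w44.pkl","wb"))
crop("pics/w44_wrist.png","pics/w44w.png",150,90,400,260,3)
crop("pics/w44_scene.png","pics/w44s.png",260,130,380,260,5)
E
```

```text
t 45.0 rail rel [   1.98   -0.49 -105.93] F [[-0.05  0.16  0.03]
 [ 0.41 -0.36  0.09]
 [-0.47 -0.13  0.26]
 [-0.22  0.59 -0.88]] mean [-0.08  0.06 -0.12] M [-0.11  0.02  0.03] w 11.640485971503203
yaw 0.1751013287056124 tilt [ 0.   -0.04]
```

>>> arm_command:
  plan:
    - {"tx":0,"ty":0,"tz":-0.04,"wx":0,"wy":0,"wz":0,"jaw":-0.74}
    - {"tx":0,"ty":0,"tz":-0.04,"wx":0,"wy":0,"wz":0,"jaw":-0.74}
    - {"tx":0,"ty":0,"tz":0,"wx":0,"wy":0,"wz":0,"jaw":-0.72}
    - {"tx":0,"ty":0,"tz":0,"wx":0,"wy":0,"wz":0,"jaw":-0.7}
    - {"tx":0,"ty":0,"tz":0,"wx":0,"wy":0,"wz":0,"jaw":-0.7}
    - {"tx":0,"ty":0,"tz":0,"wx":0,"wy":0,"wz":0,"jaw":-0.7}

```text
time: 45.6
tool_pos: [557.5, 125.8, 136.1]
tcp_rot: [3.114, 1.533, -2.994]
contact_force: [-0.2, 0.3, 0.2]
grip_width: 14.1
```

```bash
cat look.py | head -40; python3 - <<'E'
from look import *
look("w45",("wrist","side"))
E
```

```text
from h import *
from plant import readout,imaging
import pickle,sys
np.set_printoptions(precision=2,suppress=True)
y=.176;X=np.array([np.cos(y),np.sin(y),0]);Y=np.array([-np.sin(y),np.cos(y),0]);piv=np.array([544.3,193,290])
def fr():
    o=readout.get_obs(); f=o["contact_force"]; return np.array([f@X,f@Y,f[2]]),o
def look(tag,names=("scene","side","wrist")):
    F=[]
    for n in names:
        f,o=fr(); F.append(f); cv2.imwrite(f"pics/{tag}_{n}.png",imaging.capture(n))
    f,o=fr(); F.append(f)
    r=o["tool_pos"]+48*np.array([0,0,1])+68*Y-piv
    print("t",o["time"],"rail rel",np.array([r@X,r@Y,r[2]]),"F",np.array(F),"mean",np.mean(F,0),"M",o["moment"],"w",o["grip_width"])
    Rt=rot(o["tcp_rot"]); print("yaw",np.arctan2(Rt[1,2],Rt[0,2]),"tilt",Rt[2,1:])
    return o
t 45.7 rail rel [   1.19   -0.48 -105.89] F [[-0.15  0.36  0.24]
 [-0.6  -0.69  0.06]
 [ 0.19 -0.53 -0.02]] mean [-0.19 -0.29  0.1 ] M [-0.06  0.01  0.  ] w 13.678685566761652
yaw 0.17507471972593705 tilt [ 0.   -0.04]
```

View pics/w45_wrist.png

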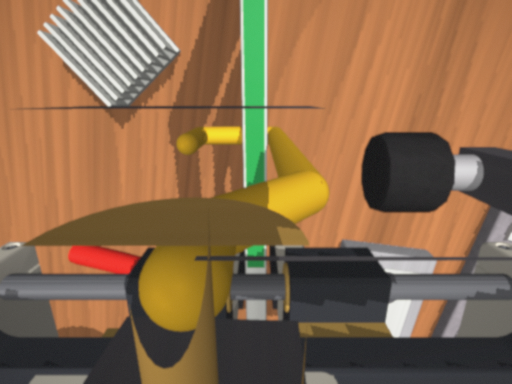

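View pics/w45_side.png

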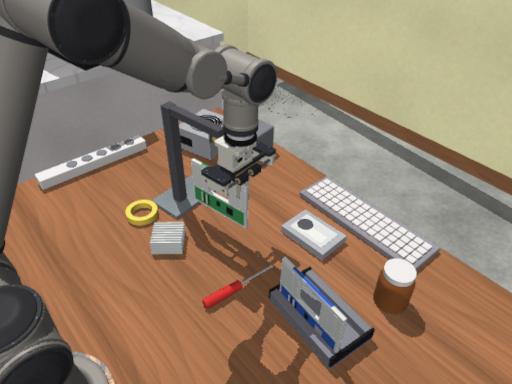

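The wrist image shows the rail at columns 245–268, with clear gaps to the fingers at about 232 and 285. The forces are near 0, so I'll check that it is still.

>>> arm_command:
  plan:
    - {"tx":0,"ty":0,"tz":0,"wx":0,"wy":0,"wz":0,"jaw":-0.65}
    - {"tx":0,"ty":0,"tz":0,"wx":0,"wy":0,"wz":0,"jaw":-0.6}
    - {"tx":0,"ty":0,"tz":0,"wx":0,"wy":0,"wz":0,"jaw":-0.6}
    - {"tx":0,"ty":0,"tz":0,"wx":0,"wy":0,"wz":0,"jaw":-0.6}

```text
time: 46.1
tool_pos: [557.4, 125.8, 136.1]
tcp_rot: [3.113, 1.533, -2.995]
contact_force: [0.2, 0.2, -1.2]
grip_width: 18.4
```

```bash
python3 - <<'E'
from look import *
for k in range(5):look("w46%d"%k,("wrist",))
ims=[cv2.imread("pics/w45_wrist.png")]+[cv2.imread("pics/w46%d_wrist.png"%k) for k in range(5)]
for r in (60,95,150,180):
  for im in ims:
    row=im[r].astype(int); g=row[:,1]-np.maximum(row[:,0],row[:,2]); 
    w=np.clip(g,0,None); w[:200]=0;w[320:]=0; print(r,round((w*np.arange(512)).sum()/w.sum(),2),end=' ')
  print()
E
```

```text
t 46.15 rail rel [   1.17   -0.45 -105.92] F [[ 0.19  0.16 -1.24]
 [-0.58  0.87  0.26]] mean [-0.2   0.51 -0.49] M [-0.1   0.    0.02] w 18.387649053196352
yaw 0.17508809668086947 tilt [ 0.   -0.04]
t 46.2 rail rel [   1.19   -0.46 -105.89] F [[-0.58  0.87  0.26]
 [ 0.46 -0.6  -0.26]] mean [-0.06  0.14  0.  ] M [-0.1   0.05  0.03] w 18.270906348878437
yaw 0.17505342318405137 tilt [ 0.   -0.04]
t 46.25 rail rel [   1.2    -0.46 -105.89] F [[ 0.46 -0.6  -0.26]
 [-0.13  0.47  0.06]] mean [ 0.16 -0.06 -0.1 ] M [-0.07  0.02  0.07] w 18.445498908659047
yaw 0.1751169502678366 tilt [ 0.   -0.04]
t 46.3 rail rel [   1.18   -0.45 -105.89] F [[-0.13  0.47  0.06]
 [-0.35 -0.25  0.45]] mean [-0.24  0.11  0.26] M [-0.06 -0.    0.02] w 18.249129938698157
yaw 0.17511545600676345 tilt [ 0.   -0.04]
t 46.35 rail rel [   1.18   -0.47 -105.89] F [[-0.35 -0.25  0.45]
 [ 0.19  0.95 -0.46]] mean [-0.08  0.35 -0.  ] M [-0.09  0.03 -0.05] w 18.505378806498776
yaw 0.1751211075277205 tilt [ 0.   -0.04]
60 253.68 60 252.32 60 252.38 60 252.51 60 253.13 60 253.3 
95 253.97 95 252.78 95 252.75 95 252.93 95 253.05 95 253.76 
150 254.51 150 252.96 150 252.94 150 253.08 150 253.2 150 253.96 
180 253.7 180 252.56 180 252.58 180 252.82 180 252.97 180 253.17
```

It is swinging only about ±0.4 mm, so I'll open further and withdraw straight up.

>>> arm_command:
  plan:
    - {"tx":0,"ty":0,"tz":0,"wx":0,"wy":0,"wz":0,"jaw":-0.5}
    - {"tx":0,"ty":0,"tz":0,"wx":0,"wy":0,"wz":0,"jaw":-0.35}
    - {"tx":0,"ty":0,"tz":0,"wx":0,"wy":0,"wz":0,"jaw":-0.2}
    - {"tx":0,"ty":0,"tz":0,"wx":0,"wy":0,"wz":0,"jaw":-0.1}
    - {"tx":0,"ty":0,"tz":0,"wx":0,"wy":0,"wz":0,"jaw":-0.1}
    - {"tx":0,"ty":0,"tz":0,"wx":0,"wy":0,"wz":0,"jaw":-0.1}
    - {"tx":0,"ty":0,"tz":0,"wx":0,"wy":0,"wz":0,"jaw":-0.1}

```text
time: 47.05
tool_pos: [557.5, 125.8, 136.1]
tcp_rot: [3.113, 1.533, -2.995]
contact_force: [-0.0, 0.1, 0.4]
grip_width: 41.3
```

```bash
python3 - <<'E'
from look import *
look("w47",("wrist","scene"))
E
```

```text
t 47.15 rail rel [   1.21   -0.48 -105.87] F [[ 0.01  0.09  0.4 ]
 [-0.58  0.46  0.14]
 [-0.89 -0.47  0.64]] mean [-0.49  0.03  0.39] M [-0.05  0.07  0.02] w 40.8857603396606
yaw 0.17507836809986166 tilt [ 0.   -0.04]
```

View pics/w47_wrist.png

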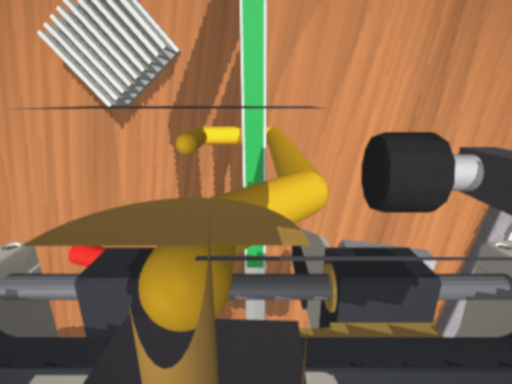

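View pics/w47_scene.png

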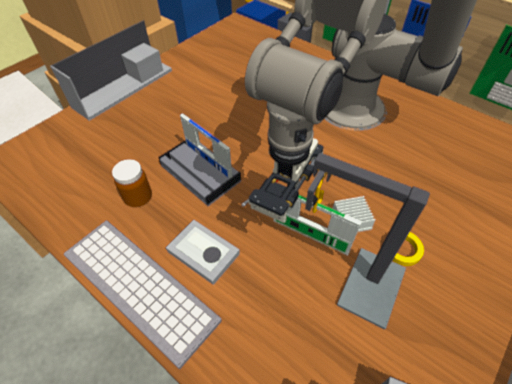

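The fingers are clear on both sides, and withdrawing toward the free −Y side along the carrier plane keeps the body away from the hanger arm.

>>> arm_command:
  plan:
    - {"tx":0,"ty":-0.3,"tz":0,"wx":0,"wy":0,"wz":0,"jaw":-0.1}
    - {"tx":0,"ty":-0.5,"tz":0,"wx":0,"wy":0,"wz":0,"jaw":-0.1}
    - {"tx":0,"ty":-0.7,"tz":0,"wx":0,"wy":0,"wz":0,"jaw":-0.1}
    - {"tx":0,"ty":-0.8,"tz":0,"wx":0,"wy":0,"wz":0,"jaw":-0.1}
    - {"tx":0,"ty":-0.8,"tz":0,"wx":0,"wy":0,"wz":0,"jaw":-0.1}
    - {"tx":0,"ty":-0.8,"tz":0,"wx":0,"wy":0,"wz":0,"jaw":-0.1}
    - {"tx":0,"ty":-0.8,"tz":0,"wx":0,"wy":0,"wz":0,"jaw":-0.1}
    - {"tx":0,"ty":-0.8,"tz":0,"wx":0,"wy":0,"wz":0,"jaw":-0.1}
    - {"tx":-0.5,"ty":-0.8,"tz":0,"wx":0,"wy":0,"wz":0,"jaw":-0.1}
    - {"tx":-1,"ty":-0.5,"tz":0,"wx":0,"wy":0,"wz":0,"jaw":-0.1}
    - {"tx":-1.5,"ty":0,"tz":0,"wx":0,"wy":0,"wz":0,"jaw":-0.1}
    - {"tx":-1.5,"ty":0,"tz":0,"wx":0,"wy":0,"wz":0,"jaw":-0.1}
    - {"tx":-1.5,"ty":0,"tz":0,"wx":0,"wy":0,"wz":0,"jaw":-0.1}
    - {"tx":-1,"ty":0,"tz":0,"wx":0,"wy":0,"wz":0,"jaw":-0.1}
    - {"tx":0,"ty":0,"tz":0,"wx":0,"wy":0,"wz":0,"jaw":-0.1}

```text
time: 48.65
tool_pos: [572.9, 59.2, 208.0]
tcp_rot: [3.13, 1.536, -2.978]
contact_force: [0.2, 0.5, 0.9]
grip_width: 41.3
```

```bash
python3 - <<'E'
from look import *
look("x1",("scene","side","wrist"))
look("x2",("scene","side"))
look("x3",("scene","side"))
for n in("scene","side"):
  a=[cv2.cvtColor(cv2.imread(f"pics/x{k}_{n}.png"),6).astype(int) for k in(1,2,3)]
  print(n,abs(a[0]-a[1]).max(),abs(a[0]-a[2]).max())
a=[cv2.imread(f"pics/x1_{n}.png") for n in("scene","side")]
cv2.imwrite("pics/x1c.png",np.hstack([cv2.resize(a[0][150:300,210:410],None,fx=2,fy=2,interpolation=2),cv2.resize(a[1][100:250,120:320],None,fx=2,fy=2,interpolation=2)]))
E
```

```text
t 48.8 rail rel [  3.41 -68.46 -36.58] F [[ 0.31  0.43  0.89]
 [-0.42 -0.02 -0.82]
 [-0.62 -0.1   0.36]
 [ 0.52 -0.19  0.01]] mean [-0.05  0.03  0.11] M [-0.07  0.02  0.03] w 41.570669634962044
yaw 0.17516172489860954 tilt [ 0.   -0.04]
t 48.9 rail rel [  3.36 -68.47 -36.84] F [[ 0.52 -0.19  0.01]
 [ 0.07  0.42 -0.19]
 [-0.21 -0.26  0.22]] mean [ 0.13 -0.01  0.01] M [-0.02  0.08 -0.05] w 41.06851677360075
yaw 0.1751228230709476 tilt [ 0.   -0.04]
t 49.0 rail rel [  3.5  -68.47 -36.69] F [[-0.21 -0.26  0.22]
 [ 0.11 -0.81 -0.68]
 [-0.43 -0.03 -0.49]] mean [-0.18 -0.37 -0.32] M [-0.03 -0.03  0.06] w 41.55160713924085
yaw 0.17515262885326643 tilt [ 0.   -0.04]
scene 98 101
side 82 82
```

View pics/x1c.png

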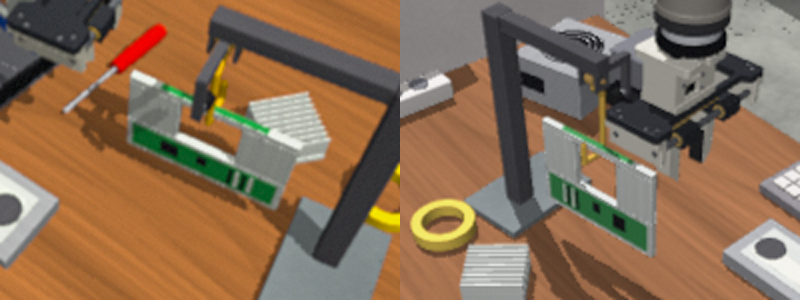

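View pics/x1_scene.png

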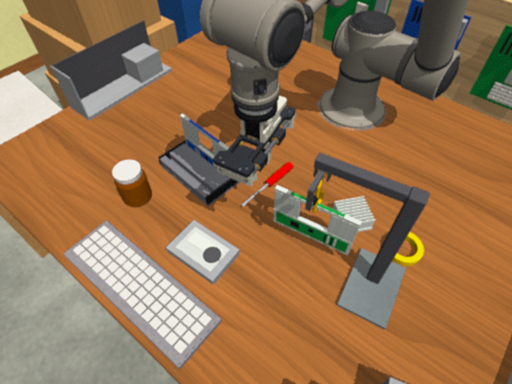

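The green board hangs free on the hook (scene about (315,222)), and the gripper is clear of it. Next I'll measure how much it still moves.

>>> arm_command:
  plan:
    - {"tx":-1,"ty":-1,"tz":0,"wx":0,"wy":0,"wz":0,"jaw":-0.1}
    - {"tx":-1,"ty":-1,"tz":0,"wx":0,"wy":0,"wz":0,"jaw":-0.1}
    - {"tx":-1,"ty":-1,"tz":0,"wx":0,"wy":0,"wz":0,"jaw":-0.1}
    - {"tx":0,"ty":0,"tz":0,"wx":0,"wy":0,"wz":0,"jaw":-0.1}
    - {"tx":0,"ty":0,"tz":0,"wx":0,"wy":0,"wz":0,"jaw":-0.1}

```text
time: 49.5
tool_pos: [578.5, 29.3, 236.3]
tcp_rot: [3.112, 1.534, -2.997]
contact_force: [0.2, -0.1, -0.0]
grip_width: 41.0
```

```bash
cat > still.py <<'E'
from look import *
w={"scene":(185,255,268,362),"side":(155,230,188,252)}
def run(tag,n=14,cam="side"):
    fs=[]
    for k in range(n):
        im=imaging.capture(cam); cv2.imwrite(f"pics/{tag}{k}_{cam}.png",im); fs.append(im)
    a,b,c,d=w[cam]
    g=[cv2.cvtColor(f,6)[a:b,c:d] for f in fs]
    hsv=cv2.cvtColor(fs[0][a:b,c:d],cv2.COLOR_BGR2HSV); m=cv2.inRange(hsv,(50,120,60),(85,255,255)); m=cv2.dilate(m,np.ones((3,3)))
    p=cv2.goodFeaturesToTrack(g[0],30,.05,3,mask=m)
    for k in range(1,n):
        q,s,_=cv2.calcOpticalFlowPyrLK(g[0],g[k],p,None,winSize=(11,11)); ok=s.ravel()>0
        print(k,np.median((q-p)[ok],0).ravel(),end=' ; ')
    print(readout.get_obs()["time"],len(p))
E
python3 - <<'E'
from still import *
run("s",14,"side"); run("s",10,"scene")
E
```

```text
1 [ 0.05 -0.02] ; 2 [ 0.06 -0.02] ; 3 [ 0.07 -0.01] ; 4 [ 0.03 -0.01] ; 5 [-0.05  0.02] ; 6 [-0.13  0.06] ; 7 [-0.17  0.1 ] ; 8 [-0.2   0.14] ; 9 [-0.3   0.17] ; 10 [-0.32  0.17] ; 11 [-0.29  0.16] ; 12 [-0.21  0.13] ; 13 [-0.17  0.1 ] ; 50.2 21
1 [0.   0.08] ; 2 [-0.05  0.17] ; 3 [-0.06  0.21] ; 4 [-0.09  0.21] ; 5 [-0.07  0.2 ] ; 6 [-0.03  0.13] ; 7 [-0.03  0.04] ; 8 [ 0.   -0.05] ; 9 [ 0.02 -0.14] ; 50.7 27
```

The swing is about ±0.5 mm. There is time to spare, so I'll let it decay a little.

>>> arm_command:
  plan:
    - {"tx":0,"ty":0,"tz":0,"wx":0,"wy":0,"wz":0,"jaw":-0.1}
    - {"tx":0,"ty":0,"tz":0,"wx":0,"wy":0,"wz":0,"jaw":-0.1}
    - {"tx":0,"ty":0,"tz":0,"wx":0,"wy":0,"wz":0,"jaw":-0.1}
    - {"tx":0,"ty":0,"tz":0,"wx":0,"wy":0,"wz":0,"jaw":-0.1}
    - {"tx":0,"ty":0,"tz":0,"wx":0,"wy":0,"wz":0,"jaw":-0.1}
    - {"tx":0,"ty":0,"tz":0,"wx":0,"wy":0,"wz":0,"jaw":-0.1}
    - {"tx":0,"ty":0,"tz":0,"wx":0,"wy":0,"wz":0,"jaw":-0.1}
    - {"tx":0,"ty":0,"tz":0,"wx":0,"wy":0,"wz":0,"jaw":-0.1}
    - {"tx":0,"ty":0,"tz":0,"wx":0,"wy":0,"wz":0,"jaw":-0.1}
    - {"tx":0,"ty":0,"tz":0,"wx":0,"wy":0,"wz":0,"jaw":-0.1}
    - {"tx":0,"ty":0,"tz":0,"wx":0,"wy":0,"wz":0,"jaw":-0.1}
    - {"tx":0,"ty":0,"tz":0,"wx":0,"wy":0,"wz":0,"jaw":-0.1}
    - {"tx":0,"ty":0,"tz":0,"wx":0,"wy":0,"wz":0,"jaw":-0.1}
    - {"tx":0,"ty":0,"tz":0,"wx":0,"wy":0,"wz":0,"jaw":-0.1}
    - {"tx":0,"ty":0,"tz":0,"wx":0,"wy":0,"wz":0,"jaw":-0.1}
    - {"tx":0,"ty":0,"tz":0,"wx":0,"wy":0,"wz":0,"jaw":-0.1}
    - {"tx":0,"ty":0,"tz":0,"wx":0,"wy":0,"wz":0,"jaw":-0.1}
    - {"tx":0,"ty":0,"tz":0,"wx":0,"wy":0,"wz":0,"jaw":-0.1}
    - {"tx":0,"ty":0,"tz":0,"wx":0,"wy":0,"wz":0,"jaw":-0.1}
    - {"tx":0,"ty":0,"tz":0,"wx":0,"wy":0,"wz":0,"jaw":-0.1}

```text
time: 52.7
tool_pos: [578.3, 29.8, 235.9]
tcp_rot: [3.113, 1.533, -2.995]
contact_force: [0.2, 0.1, 0.5]
grip_width: 41.1
```

```bash
python3 - <<'E'
from still import *
run("u",20,"side"); 
E
```

```text
1 [-0.   -0.01] ; 2 [-0.05 -0.  ] ; 3 [-0.1   0.01] ; 4 [-0.2   0.06] ; 5 [-0.25  0.09] ; 6 [-0.31  0.13] ; 7 [-0.36  0.17] ; 8 [-0.37  0.18] ; 9 [-0.38  0.18] ; 10 [-0.36  0.16] ; 11 [-0.29  0.12] ; 12 [-0.25  0.07] ; 13 [-0.18  0.04] ; 14 [-0.09 -0.  ] ; 15 [-0.04 -0.  ] ; 16 [ 0.   -0.01] ; 17 [-0.01 -0.01] ; 18 [-0.06  0.01] ; 19 [-0.14  0.04] ; 53.7 20
```

```bash
python3 -c "
from plant import bot
print(bot.close_job())"
```

```text
the job is handed in; nothing more can be done
None
```

The green board is hanging on the hook, nearly still, and the gripper is clear of everything. I handed the job in at about 53.7 s, under the 72 s limit. There was one mishap on the way: I dropped the carrier flat on the table.

**The drop:** The first grasp slipped while I carried the board, because the fingertips turned out about 37 mm shorter than the text says. I picked the carrier up again, stood it on the table, regripped it properly and carried on. That drop was not part of the task as asked.

**At the hook:**
1. I brought the rail over the tip and pressed the shank onto the bumper at about 5 N for over 1.2 s.
2. I slid the rail down to the hook's floor at 5–6 N. The vertical contact force confirmed it was there.
3. I paused about 1 s, then eased it back to about −0.04 rad. That matched the expected loaded rest of about −0.044.
4. I opened the fingers in stages and withdrew sideways along the carrier, with forces near 0.

**Last checks:**
- **Stillness:** The board still sways about ±0.2 pixel in the side camera, roughly ±0.5 mm or 0.003 rad. That did not visibly fade over 3 s, so it is nearly still but not completely.
- **Surroundings:** The blue board and the other objects looked undisturbed in the final scene picture. I judged this by eye and did not measure it.

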